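# Night cream from behind the bottles

## Robot

A 6-joint arm with a two-finger parallel gripper is mounted at the origin on the work surface. World frame = base frame: x ahead of the robot, y to its left, z up, the work surface at z = 0. Lengths are in mm, angles in rad, forces in N, time in s.
With the tool pointing down it reaches from about 275 to 1000 mm from the base axis. Payload 8.4 kg.
Tool frame: the origin (TCP) lies midway between the tips of the shut fingers; the grasp point (between the pads) lies 19 mm behind it; z points along the fingers, y is the line along which they close (so a half turn about z gives the same grasp; the last joint's range is limited). The gripper opens to 85 mm and grips with 20 to 120 N. Pads are 22 mm wide; open, the fingers measure 114 mm over their backs; the gripper's body (76 mm by 85 mm) begins 54 mm behind the grasp point. The pads swing forward as they close: fully open they stand 13 mm farther back than shut.
Start: joints at [1.165, 0.353, 1.633, -0, 1.155, -0.002], TCP at [245.571, 574.737, 191.881] pointing down, gripper open.
Joint ranges: [-2.63, 2.63], [-0.92, 2.1], [0.06, 2.66], [-1.3, 4.44], [0, 2.69], [-3.02, 3.02]. Speed limits (rad/s): [2.22, 2.22, 2.79, 3.14, 3.14, 3.14].

## Interface

Orientations are given as [roll, pitch, yaw] about the fixed x, y, z axes, in that order (R = Rz(yaw) Ry(pitch) Rx(roll)).
In Python, from rig import * gives the robot as it stands.
- The arm moves only by the shell command python3 -m jog 'ROWS' [FORCE]. ROWS is JSON, a list of rows, each an object of numbers: "x", "y", "z": the shift along the tool's x, y, z in cm; "spin": the turn about the tool's z in rad; "grip": the closure, from 0 (fully open) to 1 (shut). In form: [{"x": .., "y": .., "z": .., "spin": .., "grip": ..}, ...]. A call has 1 to 20 rows; each row shifts and turns the commanded pose from where the row before left it, along the tool's axes as they then stand; what a row does not reach is not made up. A row lasts 1/12 s, in which the tool goes at most 41.7 mm and 7.16 degrees, less where a joint would pass 70% of its speed; a pose out of reach is approached as far as the arm can. A call with a gripper value outside its range is refused whole. The fingers move at their own pace and stop on an object; FORCE is the grip in N (left out, the last holds). Time passes only in rows, so rows that do not move let the fingers close. It gives the time, the measured TCP pose, the force, the opening and the grip force at its end, in the units of the state.
- sense(): the state, without advancing time (a new reading comes with each control period).
- grab_frame(name): name is "scene" or "side" or "wrist"; returns a dict with "pixels" (384x512x3 uint8, blue, green, red), "camera_matrix" (3x3 intrinsics, pixels), "rvec" (rotation vector, rad) and "tvec" (3), from world to camera coordinates, as OpenCV has them; the wrist camera has in their place "T_tool_cam" (4x4, takes a point from camera to tool coordinates, whose origin is the TCP and whose axes are the flange's). Camera axes: x right, y down, z forward; pixel columns grow to the right and rows downward; lengths in mm; the calibration is good to about 2 mm. A picture is of the moment at which its call begins: read the wrist's pose just before it. There is no depth.
- sign_off(): hands the job in; it is judged then, once.
The state is a dict: "clock": time; "qpos": joint angles; "qvel": joint speeds; "joint_efforts": joint torques, N m; "eef_pos": TCP position; "tcp_rot": TCP orientation; "contact_force": force on the tool from outside, world axes, zero at the start; "wrist_torque": the same for the moment, N m; "opening": opening from 0.0 (shut) to 1.0 (fully open); "grasp_force": force on a finger pad.
Only numpy, scipy, OpenCV 4.12 (cv2) and the standard library are available. Lean on these libraries where they do the work, as an engineer would, in place of code of your own. Each camera call takes 0.05 s, during which the arm holds its last target. There are 200 camera calls.

## Task

First move all three bottles from the wooden organiser to the white side tray, then fetch the amber cream jar from behind them and set it centred on the cork coaster; only then stand each bottle back where it stood at the start. Set everything down gently and upright, without toppling or dropping anything, and leave the tissue box, clock and mug alone.

Things in the scene. Friction and masses are not known exactly. Their poses are not given: they have to be found in the camera images.
- organiser: fixed wood organiser; floor 10 mm above the table, x -110..50, y -125..125 mm; back wall (x 40..50) 45 mm high, side walls 30 mm (from the table). Flush grey discs mark the places, true to 5 mm: jar (0, 0), bottles (-66, 0), (0, 66), (0, -66) mm; which bottle is where varies. Origin: at table level under the jar's disc; x to the back wall, away from the robot; z up
- green_bottle: upright round bottle, green glass with a brass-coloured cap 24 mm wide; 118 mm tall, straight body 44 mm in diameter up to 95 mm height, narrower shoulder and cap above, about 0.2 kg. Origin: centre of its underside, z up.
- white_bottle: upright round bottle, white with a white cap 32 mm wide; 118 mm tall, straight body 44 mm in diameter up to 95 mm height, narrower shoulder and cap above, about 0.2 kg. Origin: centre of its underside, z up.
- blue_bottle: upright round bottle, blue with an orange cap 28 mm wide; 118 mm tall, straight body 44 mm in diameter up to 95 mm height, narrower shoulder and cap above, about 0.2 kg. Origin: centre of its underside, z up.
- cream_jar: amber glass jar with black lid of the same width, 54 mm in diameter, 50 mm tall, about 0.16 kg; stands at the organiser's back wall, hemmed in by the three taller bottles. Origin: centre of its underside, z up.
- tray: fixed white side tray, 270 mm (x) by 120 mm (y), inner floor 6 mm above the work surface (inside 258 by 108 mm), rim 14 mm high and 6 mm thick; empty at the start; to the left or the right of the organiser. Room for three bottles in a row along x. Origin: on the work surface under its centre; x along its length, z up.
- coaster: fixed round cork coaster with a steel edge, 96 mm in diameter, top 8 mm above the work surface, on the side of the organiser away from the tray. Origin: centre of its underside, z up.
- tissue_box: bystander: clear tissue box with chrome rim on four ball feet, about 110 x 190 x 105 mm, beyond the organiser. Origin: on the surface under its centre, z up.
- clock: bystander: green alarm clock, 45 x 85 x 70 mm. Origin: centre of its underside, z up.
- mug: bystander: terracotta mug, 80 mm in diameter, 85 mm tall, handle to its +y side. Origin: centre of its underside, z up.
Things that resemble listed ones, but are neither listed nor needed, are in the scene too. What is shaped like the white_bottle but purple or red is not meant.

How it is judged (in metres and radians):
On the way, in this order (a step that is already met when the one before it is completed fails the run):
1. all three bottles stand upright and released on the side tray, the jar still in its place in the organiser (x of green_bottle in the frame of tray between -0.115 and 0.115 m and y of green_bottle in the frame of tray between -0.04 and 0.04 m and z of each of green_bottle, white_bottle, blue_bottle in the frame of tray below 0.01 m and angle between each of green_bottle, white_bottle, blue_bottle's own z axis and vertical below 0.1 rad and contact force between each of green_bottle, white_bottle, blue_bottle and the fingers below 0.2 N and x of white_bottle in the frame of tray between -0.115 and 0.115 m and y of white_bottle in the frame of tray between -0.04 and 0.04 m and x of blue_bottle in the frame of tray between -0.115 and 0.115 m and y of blue_bottle in the frame of tray between -0.04 and 0.04 m and distance of cream_jar from where it was at the start of the episode below 0.02 m), for 0.2 s.
2. the jar stands upright and released on the coaster, centred to 13 mm, the three bottles still on the tray (horizontal distance between cream_jar and coaster below 0.013 m and z of cream_jar in the frame of coaster below 0.012 m and angle between each of cream_jar, green_bottle, white_bottle, blue_bottle's own z axis and vertical below 0.1 rad and contact force between each of cream_jar, green_bottle, white_bottle, blue_bottle and the fingers below 0.2 N and x of green_bottle in the frame of tray between -0.115 and 0.115 m and y of green_bottle in the frame of tray between -0.04 and 0.04 m and z of each of green_bottle, white_bottle, blue_bottle in the frame of tray below 0.01 m and x of white_bottle in the frame of tray between -0.115 and 0.115 m and y of white_bottle in the frame of tray between -0.04 and 0.04 m and x of blue_bottle in the frame of tray between -0.115 and 0.115 m and y of blue_bottle in the frame of tray between -0.04 and 0.04 m), for 0.2 s.
At the end, for the whole second after the job is handed in: The jar stands upright on the cork coaster, centred to 13 mm; each bottle stands upright in the organiser within 14 mm of where it stood at the start; all at rest and released (horizontal distance between cream_jar and coaster below 0.013 m and z of cream_jar in the frame of coaster below 0.012 m and angle between each of cream_jar, green_bottle, white_bottle, blue_bottle's own z axis and vertical below 0.1 rad and contact force between cream_jar and the fingers below 0.2 N and linear speed of each of cream_jar, green_bottle, white_bottle, blue_bottle below 0.02 m/s and distance of each of green_bottle, white_bottle, blue_bottle from where it was at the start of the episode below 0.014 m); the robot touches nothing.
It fails at once if the tissue box is disturbed (moved over 20 mm) (distance of tissue_box from where it was at the start of the episode above 0.02 m).
It fails at once if the clock is disturbed (moved over 20 mm) (distance of clock from where it was at the start of the episode above 0.02 m).
It fails at once if the mug is disturbed (moved over 20 mm) (distance of mug from where it was at the start of the episode above 0.02 m).
It fails at once if a bottle or the jar is toppled (tilted over 0.6 rad) (angle between any of green_bottle, white_bottle, blue_bottle, cream_jar's own z axis and vertical above 0.6 rad).
It fails at once if a bottle or the jar is dropped (falls free faster than 0.6 m/s, some 18 mm) ((linear speed of green_bottle above 0.6 m/s and contact force between green_bottle and anything else below 0.01 N) or (linear speed of white_bottle above 0.6 m/s and contact force between white_bottle and anything else below 0.01 N) or (linear speed of blue_bottle above 0.6 m/s and contact force between blue_bottle and anything else below 0.01 N) or (linear speed of cream_jar above 0.6 m/s and contact force between cream_jar and anything else below 0.01 N)).
It also fails if it takes over 136 s, if anything falls off the work surface, if the arm or the gripper's body presses on something with over 40 N, if the wrist force passes 120 N, or if a joint passes its speed limit or range.

## Working session

There is one attempt and no reset: what is moved stays moved. The work goes in short steps, Python scripts to look and compute and a shell command to move; the robot and the scene stay as the last step left them, time stands still between calls to the robot, and variables do not carry over. Pictures are saved under pics/ and viewed, at most 14 in all, crops included, and the job is handed in when it is done.

```bash
mkdir -p pics; ls; python3 - <<'E'
from rig import *
import cv2
s=sense();print(s)
for n in("scene","side"):
    f=grab_frame(n);cv2.imwrite(f"pics/{n}0.png",f["pixels"]);print(n,f["camera_matrix"],f["rvec"],f["tvec"])
f=grab_frame("wrist");print(f["camera_matrix"],f["T_tool_cam"])
E
```

```text
pics
{'clock': 0.0, 'qpos': array([ 1.16459563e+00,  3.53674838e-01,  1.63412496e+00, -2.58989440e-06,
        1.15519428e+00, -2.40303662e-03]), 'qvel': array([ 2.36086317e-04,  1.30901462e-03,  5.66987763e-06, -1.30062020e-03,
        1.96136190e-03, -7.01379156e-05]), 'joint_efforts': array([-2.49289456e-03, -6.05258203e+01, -3.42064834e+01, -2.32766024e-04,
        9.45091975e-03,  2.68724392e-06]), 'eef_pos': array([245.36574597, 574.25067705, 191.14897295]), 'tcp_rot': array([-3.14019123e+00, -9.99722371e-07,  2.73779604e+00]), 'contact_force': array([-0.41571162,  1.37133262, -0.21565635]), 'wrist_torque': array([0.06536992, 0.0099986 , 0.03946192]), 'grasp_force': 0.0, 'opening': 0.9982577707673046}
scene [[373.29809903   0.         253.5436985 ]
 [  0.         373.29809903 192.07530288]
 [  0.           0.           1.        ]] [ 0.69872411  2.43324793 -1.31398972] [ 477.98520234 -113.11870044 1317.4385675 ]
side [[378.62344442   0.         256.0275339 ]
 [  0.         378.62344442 190.85001916]
 [  0.           0.           1.        ]] [ 0.13913974 -2.85213118  1.17549035] [589.39311454  69.49599402 826.48992361]
[[289.08359102   0.         259.78102452]
 [  0.         289.08359102 187.80764353]
 [  0.           0.           1.        ]] [[ 1.62783855e-04 -9.55775510e-01 -2.94097175e-01  7.62119679e+01]
 [ 9.99998918e-01 -2.74399139e-04  1.44526263e-03 -3.16615277e-01]
 [-1.46204664e-03 -2.94097092e-01  9.55774431e-01 -1.82110337e+02]
 [ 0.00000000e+00  0.00000000e+00  0.00000000e+00  1.00000000e+00]]
```

View pics/scene0.png

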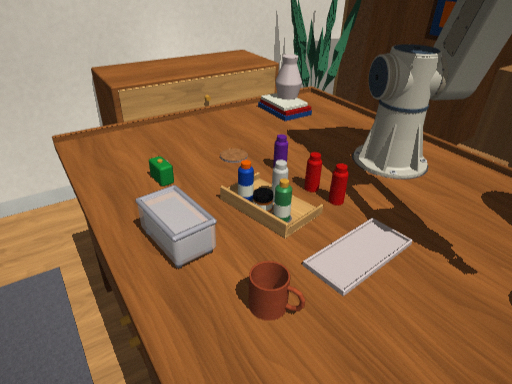

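View pics/side0.png

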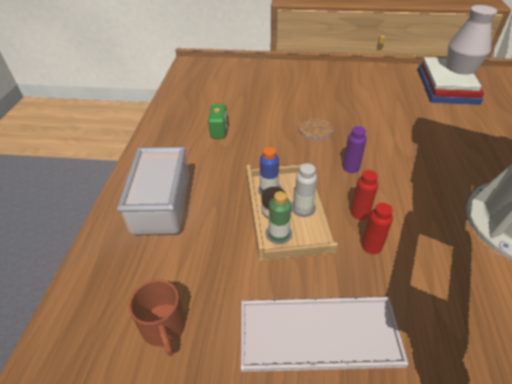

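```bash
cat > h.py <<'E'
from rig import *
import cv2, numpy as np
from scipy.spatial.transform import Rotation as R
def cam(n):
    if n=="wrist":
        s=sense(); f=grab_frame(n); T=np.eye(4); T[:3,:3]=R.from_euler('xyz',s["tcp_rot"]).as_matrix(); T[:3,3]=s["eef_pos"]
        W=T@np.array(f["T_tool_cam"])
    else:
        f=grab_frame(n); M=np.eye(4); M[:3,:3]=cv2.Rodrigues(np.array(f["rvec"],float))[0]; M[:3,3]=np.ravel(f["tvec"]); W=np.linalg.inv(M)
    return f["pixels"],np.array(f["camera_matrix"]),W
def ray(K,W,p): return W[:3,3], W[:3,:3]@np.linalg.inv(K)@np.array([p[0],p[1],1.])
def onplane(K,W,p,z):
    o,d=ray(K,W,p); return o+d*(z-o[2])/d[2]
def tri(rs):
    A=0;b=0
    for o,d in rs:
        d=d/np.linalg.norm(d);P=np.eye(3)-np.outer(d,d);A=A+P;b=b+P@o
    return np.linalg.solve(A,b)
def blobs(img,lo,hi,amin=20,box=None):
    m=cv2.inRange(cv2.cvtColor(img,cv2.COLOR_BGR2HSV),np.array(lo),np.array(hi))
    if box: k=np.zeros_like(m);k[box[1]:box[3],box[0]:box[2]]=255;m&=k
    n,l,st,c=cv2.connectedComponentsWithStats(m)
    return sorted([(int(st[i,4]),c[i].round(1).tolist(),st[i,:4].tolist()) for i in range(1,n) if st[i,4]>=amin],reverse=True)
def rel(p):
    "shift from the TCP to world point p, in cm, tool axes"
    s=sense(); return R.from_euler('xyz',s["tcp_rot"]).as_matrix().T@(np.array(p)-s["eef_pos"])/10
E
python3 - <<'E'
from h import *
np.set_printoptions(precision=1,suppress=True)
C={n:cam(n) for n in("scene","side")}
pts={"green":((284,183),(280,198)),"white":((280,163),(307,168)),"blue":((246.5,164),(269.5,153)),"red1":((315,155),(370,176)),"red2":((340.5,168),(383,209)),"purple":((281,138),(359,131))}
for k,v in pts.items():
    print(k,[onplane(C[n][1],C[n][2],p,128 if k in("green","white","blue") else 118) for n,p in zip(C,v)])
for n,q in (("scene",[(378,220),(412,240),(345,290),(305,262)]),("side",[(388,298),(404,366),(241,368),(241,300)])):
    print(n,[onplane(C[n][1],C[n][2],p,14)[:2] for p in q])
for n,q in (("scene",[(234,156)]),("side",[(316.5,130)])): print("coaster",onplane(C[n][1],C[n][2],q[0],8))
for n,q in (("scene",[(263,193)]),("side",[(272,198)])): print("jar",onplane(C[n][1],C[n][2],q[0],60))
for n,q in (("scene",[(222,187),(291,227),(321,204)]),("side",[(248,168),(262,250),(334,243),(302,165)])): print("org",[onplane(C[n][1],C[n][2],p,40)[:2] for p in q])
for n,q in (("scene",[(138,195),(172,187),(214,222),(180,238)]),): print("tissue",[onplane(C[n][1],C[n][2],p,100)[:2] for p in q])
im=np.hstack([cv2.resize(C["scene"][0][135:245,205:355],None,fx=2.6,fy=2.6,interpolation=2),cv2.resize(C["side"][0][135:245,240:390],None,fx=2.6,fy=2.6,interpolation=2)])
cv2.imwrite("pics/crop.png",im)
E
```

```text
green [array([546. ,  99.4, 128. ]), array([535.3,  96. , 128. ])]
white [array([493.1,  10.2, 128. ]), array([485.5,   6.6, 128. ])]
blue [array([574.4, -30.9, 128. ]), array([565.4, -34.6, 128. ])]
red1 [array([365.4,   7.7, 118. ]), array([357.9,   8.6, 118. ])]
red2 [array([355.8, 102.3, 118. ]), array([343.5,  97.7, 118. ])]
purple [array([ 381.6, -136.1,  118. ]), array([ 366.8, -143.6,  118. ])]
scene [array([324.5, 233.9]), array([315.5, 335.2]), array([575.5, 366.6]), array([593.9, 256.8])]
side [array([327.8, 220.9]), array([319.2, 340.2]), array([578.2, 368.9]), array([593.9, 250.4])]
coaster [ 464.  -288.5    8. ]
coaster [ 452.2 -292.1    8. ]
jar [555.6  24.9  60. ]
jar [554.1  32.4  60. ]
org [array([621.1, -86.5]), array([564.3, 162.7]), array([433.6, 125.1])]
org [array([619.8, -80.8]), array([564.2, 154.7]), array([424.5, 124.8]), array([ 491.5, -102.9])]
tissue [array([860.3, -74.5]), array([774.9, -66.7]), array([751.5, 117.7]), array([838. , 129.8])]
```

View pics/crop.png

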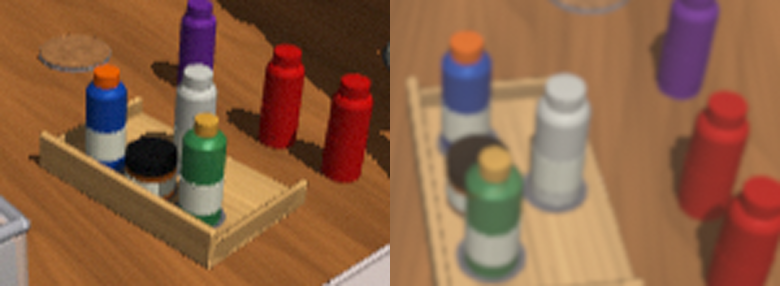

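Candidates in the scene picture are white (280,177), purple lookalike (281,150) and reds (315,172) and (340,185). The crop confirms white (280,177), green (284,200) and blue (246,180) in the organiser, with the jar's black lid at (262,194). First I'll look at the tray from above.

```bash
python3 -m jog '[{"spin":-0.101},{"spin":-0.101},{"spin":-0.101},{"spin":-0.101},{"x":-2,"y":-2.8,"z":-0.4},{"x":-2,"y":-2.8,"z":-0.4},{"x":-2,"y":-2.8,"z":-0.4},{"x":-2,"y":-2.8,"z":-0.4},{"x":-2,"y":-2.8,"z":-0.4},{"x":-2,"y":-2.8,"z":-0.4},{"x":-2,"y":-2.8,"z":-0.4},{"x":-2,"y":-2.8,"z":-0.4},{"x":-2,"y":-2.8,"z":-0.4},{"x":-2,"y":-2.8,"z":-0.4},{},{}]' 40
python3 - <<'E'
from h import *
I,K,W=cam("wrist");cv2.imwrite("pics/w_tray.png",I)
np.savez("wt.npz",K=K,W=W)
hsv=cv2.cvtColor(I,cv2.COLOR_BGR2HSV)
m=((hsv[...,1]<60)&(hsv[...,2]>130)).astype(np.uint8)
cs=sorted(cv2.findContours(m,0,2)[0],key=cv2.contourArea,reverse=True)[:2]
for c in cs:
    r=cv2.minAreaRect(cv2.approxPolyDP(c,3,True)); P=np.array([onplane(K,W,p[0],14)[:2] for p in c],np.float32)
    print(cv2.contourArea(c),cv2.boundingRect(c),cv2.minAreaRect(P))
E
```

```text
7729.0 (458, 0, 54, 277) ((353.64300537109375, 843.5009155273438), (55.698665618896484, 371.8924560546875), 81.74341583251953)
263.0 (160, 308, 30, 37) ((429.1575012207031, 354.1215515136719), (73.34463500976562, 13.711355209350586), 3.799193859100342)schema error: expected keys x, y, z, spin, grip
```

View pics/w_tray.png

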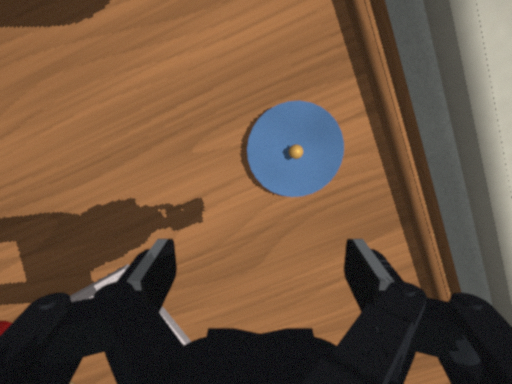

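That call was refused because every key is required. The picture shows only a blue disc at (295,148), which I don't need. The tray estimates from both fixed cameras agree well enough, so I'll go straight to the organiser.

```bash
python3 -m jog '[{"x":0,"y":0,"z":-0.5,"spin":-0.101,"grip":0},{"x":0,"y":0,"z":-0.5,"spin":-0.101,"grip":0},{"x":0,"y":0,"z":-0.5,"spin":-0.101,"grip":0},{"x":0,"y":0,"z":-0.5,"spin":-0.101,"grip":0},{"x":-2.3,"y":-3.2,"z":-0.4,"spin":0,"grip":0},{"x":-2.3,"y":-3.2,"z":-0.4,"spin":0,"grip":0},{"x":-2.3,"y":-3.2,"z":-0.4,"spin":0,"grip":0},{"x":-2.3,"y":-3.2,"z":-0.4,"spin":0,"grip":0},{"x":-2.3,"y":-3.2,"z":-0.4,"spin":0,"grip":0},{"x":-2.3,"y":-3.2,"z":-0.4,"spin":0,"grip":0},{"x":-2.3,"y":-3.2,"z":-0.4,"spin":0,"grip":0},{"x":-2.3,"y":-3.2,"z":-0.4,"spin":0,"grip":0},{"x":-2.3,"y":-3.2,"z":-0.4,"spin":0,"grip":0},{"x":-2.3,"y":-3.2,"z":-0.4,"spin":0,"grip":0},{"x":-2.3,"y":-3.2,"z":-0.4,"spin":0,"grip":0},{"x":-2.3,"y":-3.2,"z":-0.4,"spin":0,"grip":0},{"x":-2.3,"y":-3.2,"z":-0.4,"spin":0,"grip":0},{"x":-2.3,"y":-3.2,"z":-0.4,"spin":0,"grip":0},{"x":-2.3,"y":-3.2,"z":-0.4,"spin":0,"grip":0}]' 40
python3 -m jog '[{"x":0,"y":-3.2,"z":0,"spin":0,"grip":0},{"x":0,"y":-3.2,"z":0,"spin":0,"grip":0},{"x":0,"y":0,"z":0,"spin":0,"grip":0},{"x":0,"y":0,"z":0,"spin":0,"grip":0}]'
python3 - <<'E'
from h import *
I,K,W=cam("wrist");cv2.imwrite("pics/w_org.png",I);np.savez("w_org.npz",K=K,W=W)
E
```

```text
clock: 1.88
eef_pos: [591.5, 92.9, 272.2]
tcp_rot: [3.141, 0.0, -3.142]
contact_force: [1.6, 1.1, -1.1]
opening: 0.997
grasp_force: 0.0
clock: 2.22
eef_pos: [590.7, 29.4, 271.8]
tcp_rot: [3.141, -0.0, 3.139]
contact_force: [0.7, -0.7, -0.4]
opening: 0.997
grasp_force: 0.0
```

View pics/w_org.png

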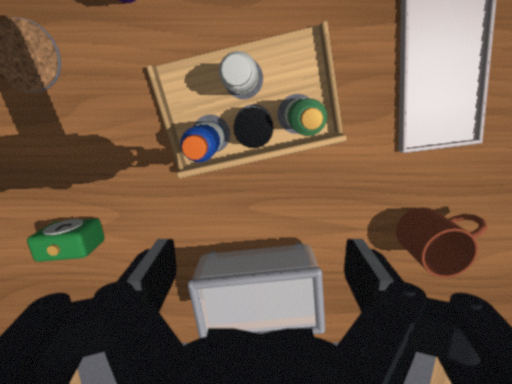

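Wrist view: orange cap (195,149), white cap (238,70), brass cap (313,118), black lid (253,127), coaster (~25,55), tray at top right.

```bash
python3 - <<'E'
from h import *
np.set_printoptions(precision=1,suppress=True)
I=cv2.imread("pics/w_org.png");d=np.load("w_org.npz");K,W=d["K"],d["W"]
for n,lo,hi,box,z in (("blue",(5,180,150),(18,255,255),(170,110,230,170),128),("green",(18,110,100),(28,255,255),(290,95,335,140),128),("white",(0,0,195),(179,60,255),(215,45,270,95),128),("white2",(0,0,165),(179,60,255),(215,45,270,95),128),("jar",(0,0,0),(179,255,45),(225,95,285,155),60),("green body",(50,110,30),(85,255,255),(270,80,340,150),105)):
    for b in blobs(I,lo,hi,60,box)[:2]:
        a,c,bb=b; e=(bb[0]+(bb[2]-1)/2,bb[1]+(bb[3]-1)/2); print(n,b,onplane(K,W,c,z),onplane(K,W,e,z))
print("discs",[onplane(K,W,p,10) for p in ((250,82),(212,126),(295,106))])
print("org back top corners",[onplane(K,W,p,45) for p in ((180,171),(344,140))])
print("org front",[onplane(K,W,p,30) for p in ((149,68),(326,24))])
print("tray",[onplane(K,W,p,14) for p in ((401,151),(483,142))])
E
```

```text
blue (430, [194.1, 146.8], [183, 136, 24, 23]) [566.2 -44.1 128. ] [566.4 -43.7 128. ]
green (377, [311.5, 118.2], [301, 108, 22, 22]) [535.  87. 128.] [535.3  87.  128. ]
white (556, [238.8, 68.8], [225, 55, 29, 29]) [484.4   8.4 128. ] [484.6   8.6 128. ]
white2 (899, [239.3, 69.5], [222, 54, 35, 35]) [485.1   8.9 128. ] [486.6   8.5 128. ]
jar (1206, [252.8, 126.8], [234, 108, 39, 39]) [550.3  20.9  60. ] [550.6  21.2  60. ]
green body (276, [299.2, 113.6], [289, 100, 28, 32]) [531.2  76.4 105. ] [533.4  80.3 105. ]
discs [array([491.3,  16.4,  10. ]), array([553.5, -41.7,  10. ]), array([524.8,  82.5,  10. ])]
org back top corners [array([614.5, -85.9,  45. ]), array([570.3, 148.9,  45. ])]
org front [array([ 474.1, -120.2,   30. ]), array([421.3, 117.2,  30. ])]
tray [array([591.6, 246.8,  14. ]), array([578.2, 369.5,  14. ])]
```

```bash
python3 -m jog '[{"x":2.64,"y":-0.52,"z":2,"spin":0,"grip":0},{"x":2.64,"y":-0.52,"z":2,"spin":0,"grip":0},{"x":2.64,"y":-0.52,"z":2,"spin":0,"grip":0},{"x":2.64,"y":-0.52,"z":2,"spin":0,"grip":0},{"x":0,"y":0,"z":0,"spin":0,"grip":0},{"x":0,"y":0,"z":0,"spin":0,"grip":0}]'
python3 - <<'E'
from h import *
np.set_printoptions(precision=2,suppress=True)
I,K,W=cam("wrist");cv2.imwrite("pics/w_white.png",I)
for b in blobs(I,(0,0,185),(179,60,255),300)[:6]:
    bb=b[2];e=(bb[0]+(bb[2]-1)/2,bb[1]+(bb[3]-1)/2);p=onplane(K,W,e,128);print(b,p,rel(p))
E
```

```text
clock: 2.77
eef_pos: [483.3, 11.1, 191.2]
tcp_rot: [3.141, -0.002, -3.14]
contact_force: [0.5, -0.0, -0.1]
opening: 1.003
grasp_force: 0.0
(14989, [475.3, 130.7], [434, 17, 78, 225]) [430.89 189.5  128.  ] [ 5.43 17.85  6.43]
(915, [256.3, 188.0], [241, 168, 35, 38]) [481.34  10.   128.  ] [ 0.41 -0.11  6.43]
```

View pics/w_white.png

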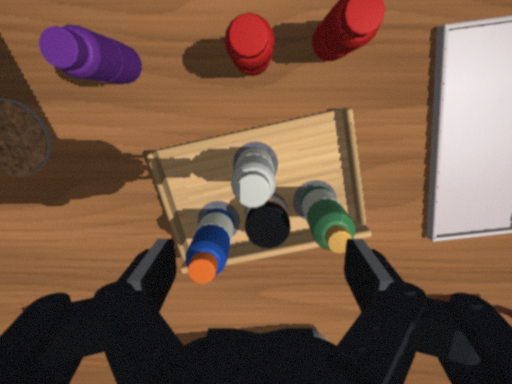

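The white cap is at (257,190), within about 1 mm of the TCP. I'll descend and grip.

```bash
python3 -m jog '[{"x":0,"y":-0.1,"z":2.5,"spin":0,"grip":0},{"x":0,"y":0,"z":3,"spin":0,"grip":0},{"x":0,"y":0,"z":3,"spin":0,"grip":0},{"x":0,"y":0,"z":2.2,"spin":0,"grip":0},{"x":0,"y":0,"z":1.4,"spin":0,"grip":0},{"x":0,"y":0,"z":0,"spin":0,"grip":0},{"x":0,"y":0,"z":0,"spin":0,"grip":0},{"x":0,"y":0,"z":0,"spin":0,"grip":1},{"x":0,"y":0,"z":0,"spin":0,"grip":1},{"x":0,"y":0,"z":0,"spin":0,"grip":1},{"x":0,"y":0,"z":0,"spin":0,"grip":1},{"x":0,"y":0,"z":0,"spin":0,"grip":1},{"x":0,"y":0,"z":0,"spin":0,"grip":1},{"x":0,"y":0,"z":0,"spin":0,"grip":1},{"x":0,"y":0,"z":0,"spin":0,"grip":1}]' 40
```

```text
clock: 4.07
eef_pos: [486.5, 8.2, 72.3]
tcp_rot: [-3.14, 0.003, -3.141]
contact_force: [0.1, -4.6, 9.1]
opening: 0.355
grasp_force: 51.4
```

```bash
python3 -m jog '[{"x":0,"y":0,"z":-0.5,"spin":0,"grip":1},{"x":0,"y":0,"z":-2.0,"spin":0,"grip":1},{"x":0,"y":0,"z":-3.5,"spin":0,"grip":1},{"x":0,"y":0,"z":-3.5,"spin":0,"grip":1},{"x":0,"y":0,"z":-3.5,"spin":0,"grip":1},{"x":0.5,"y":1.5,"z":-0.5,"spin":0,"grip":1},{"x":1,"y":3,"z":0,"spin":0,"grip":1},{"x":1.3,"y":3.4,"z":0,"spin":0,"grip":1},{"x":1.3,"y":3.4,"z":0,"spin":0,"grip":1},{"x":1.3,"y":3.4,"z":0,"spin":0,"grip":1},{"x":1.3,"y":3.4,"z":0,"spin":0,"grip":1},{"x":1.3,"y":3.4,"z":0,"spin":0,"grip":1},{"x":1.3,"y":3.4,"z":0,"spin":0,"grip":1},{"x":0.8,"y":1.9,"z":0,"spin":0,"grip":1},{"x":0.5,"y":1.2,"z":0,"spin":0,"grip":1},{"x":0,"y":0,"z":0,"spin":0,"grip":1},{"x":0,"y":0,"z":0,"spin":0,"grip":1}]'
python3 - <<'E'
from h import *
cv2.imwrite("pics/side1.png",cv2.resize(cam("side")[0][100:384],None,fx=1.5,fy=1.5))
E
```

```text
clock: 5.48
eef_pos: [378.5, 289.1, 205.9]
tcp_rot: [-3.141, -0.0, -3.14]
contact_force: [0.2, 0.6, -1.6]
opening: 0.357
grasp_force: 50.5
```

View pics/side1.png

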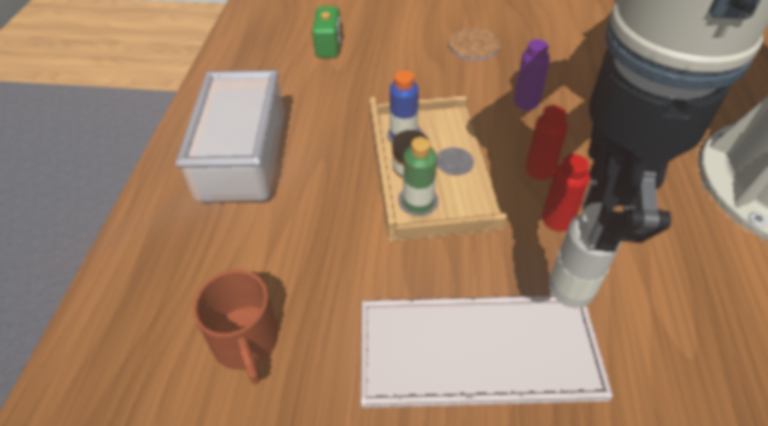

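Side view: the white bottle is held cleanly above the tray's near end at (575,270), and the others are undisturbed. I'll lower it.

```bash
python3 -m jog '[{"x":0,"y":0,"z":2,"spin":0,"grip":1},{"x":0,"y":0,"z":3.2,"spin":0,"grip":1},{"x":0,"y":0,"z":3.2,"spin":0,"grip":1},{"x":0,"y":0,"z":2.4,"spin":0,"grip":1},{"x":0,"y":0,"z":1.4,"spin":0,"grip":1},{"x":0,"y":0,"z":0.7,"spin":0,"grip":1},{"x":0,"y":0,"z":0.4,"spin":0,"grip":1},{"x":0,"y":0,"z":0.3,"spin":0,"grip":1},{"x":0,"y":0,"z":0.1,"spin":0,"grip":1},{"x":0,"y":0,"z":0,"spin":0,"grip":1},{"x":0,"y":0,"z":0,"spin":0,"grip":1}]'
```

```text
clock: 6.45
eef_pos: [379.6, 289.3, 69.7]
tcp_rot: [3.141, 0.001, -3.141]
contact_force: [0.8, 0.2, -1.3]
opening: 0.359
grasp_force: 50.6
```

```bash
python3 -m jog '[{"x":0,"y":0,"z":0.1,"spin":0,"grip":1},{"x":0,"y":0,"z":0,"spin":0,"grip":1},{"x":0,"y":0,"z":0,"spin":0,"grip":0.5},{"x":0,"y":0,"z":0,"spin":0,"grip":0.3},{"x":0,"y":0,"z":0,"spin":0,"grip":0},{"x":0,"y":0,"z":0,"spin":0,"grip":0},{"x":0,"y":0,"z":0,"spin":0,"grip":0},{"x":0,"y":0,"z":0,"spin":0,"grip":0},{"x":0,"y":0,"z":-1,"spin":0,"grip":0},{"x":0,"y":0,"z":-3,"spin":0,"grip":0},{"x":0,"y":0,"z":-4,"spin":0,"grip":0},{"x":0,"y":0,"z":-4,"spin":0,"grip":0},{"x":0,"y":0,"z":0,"spin":0,"grip":0}]'
python3 - <<'E'
from h import *
np.set_printoptions(precision=2,suppress=True)
print(rel((535,87,191)))
E
```

```text
clock: 7.53
eef_pos: [382.5, 291.6, 195.7]
tcp_rot: [3.135, 0.009, -3.141]
contact_force: [1.5, 0.8, 0.1]
opening: 0.995
grasp_force: 0.0
[-15.24 -20.47   0.47]
```

```bash
python3 -m jog '[{"x":-1.9,"y":-2.5,"z":0,"spin":0,"grip":0},{"x":-1.9,"y":-2.5,"z":0,"spin":0,"grip":0},{"x":-1.9,"y":-2.6,"z":0,"spin":0,"grip":0},{"x":-1.9,"y":-2.6,"z":0,"spin":0,"grip":0},{"x":-1.9,"y":-2.6,"z":0,"spin":0,"grip":0},{"x":-1.9,"y":-2.6,"z":0,"spin":0,"grip":0},{"x":-1.9,"y":-2.5,"z":0,"spin":0,"grip":0},{"x":-1.9,"y":-2.5,"z":0.2,"spin":0,"grip":0},{"x":0,"y":0,"z":0,"spin":0,"grip":0},{"x":0,"y":0,"z":0,"spin":0,"grip":0}]'
python3 - <<'E'
from h import *
np.set_printoptions(precision=2,suppress=True)
I,K,W=cam("wrist");cv2.imwrite("pics/w_green.png",I)
for b in blobs(I,(18,110,100),(28,255,255),150,(200,120,330,260))[:4]:
    bb=b[2];e=(bb[0]+(bb[2]-1)/2,bb[1]+(bb[3]-1)/2);p=onplane(K,W,e,128);print(b,p,rel(p))
E
```

```text
clock: 8.37
eef_pos: [531.6, 83.8, 186.2]
tcp_rot: [3.141, -0.0, 3.139]
contact_force: [-1.5, 0.5, -0.6]
opening: 1.003
grasp_force: 0.0
(566, [263.4, 192.9], [250, 179, 27, 28]) [533.76  87.11 128.  ] [-0.29  0.24  5.81]
```

View pics/w_green.png

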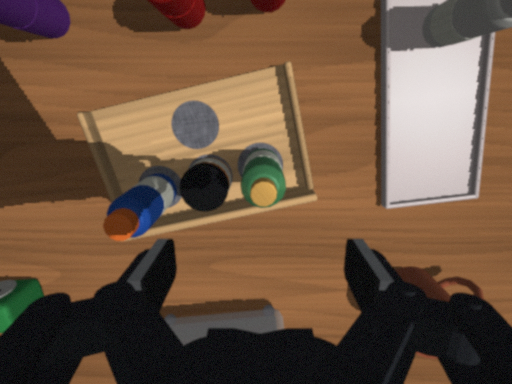

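The green cap is at (263,193), 3 mm off the TCP. I'll correct, descend and grip.

```bash
python3 -m jog '[{"x":-0.25,"y":0.28,"z":1,"spin":0,"grip":0},{"x":0,"y":0,"z":3,"spin":0,"grip":0},{"x":0,"y":0,"z":3,"spin":0,"grip":0},{"x":0,"y":0,"z":2.4,"spin":0,"grip":0},{"x":0,"y":0,"z":1.4,"spin":0,"grip":0},{"x":0,"y":0,"z":0.6,"spin":0,"grip":0},{"x":0,"y":0,"z":0,"spin":0,"grip":0},{"x":0,"y":0,"z":0,"spin":0,"grip":1},{"x":0,"y":0,"z":0,"spin":0,"grip":1},{"x":0,"y":0,"z":0,"spin":0,"grip":1},{"x":0,"y":0,"z":0,"spin":0,"grip":1},{"x":0,"y":0,"z":0,"spin":0,"grip":1},{"x":0,"y":0,"z":0,"spin":0,"grip":1},{"x":0,"y":0,"z":0,"spin":0,"grip":1},{"x":0,"y":0,"z":0,"spin":0,"grip":1}]'
```

```text
clock: 9.67
eef_pos: [534.3, 87.6, 72.8]
tcp_rot: [-3.142, 0.002, -3.141]
contact_force: [-1.1, -1.3, 6.7]
opening: 0.261
grasp_force: 39.7
```

```bash
python3 -m jog '[{"x":0,"y":0,"z":-0.5,"spin":0,"grip":1},{"x":0,"y":0,"z":-2.0,"spin":0,"grip":1},{"x":0,"y":0,"z":-2.5,"spin":0,"grip":1},{"x":0,"y":0,"z":-2.5,"spin":0,"grip":1},{"x":0,"y":0.6,"z":-1.5,"spin":0,"grip":1},{"x":0.1,"y":2.0,"z":0,"spin":0,"grip":1},{"x":0.2,"y":3.4,"z":0,"spin":0,"grip":1},{"x":0.2,"y":3.5,"z":0,"spin":0,"grip":1},{"x":0.2,"y":3.5,"z":0,"spin":0,"grip":1},{"x":0.2,"y":3.5,"z":0,"spin":0,"grip":1},{"x":0.1,"y":3.1,"z":0,"spin":0,"grip":1},{"x":0,"y":1.5,"z":0,"spin":0,"grip":1},{"x":0,"y":0.5,"z":0,"spin":0,"grip":1},{"x":0,"y":0,"z":0,"spin":0,"grip":1},{"x":0,"y":0,"z":0,"spin":0,"grip":1}]'
```

```text
clock: 10.92
eef_pos: [523.2, 302.8, 161.6]
tcp_rot: [-3.141, -0.001, -3.141]
contact_force: [-0.3, 0.5, -1.7]
opening: 0.262
grasp_force: 40.0
```

```bash
python3 -m jog '[{"x":0,"y":0,"z":1.5,"spin":0,"grip":1},{"x":0,"y":0,"z":2.6,"spin":0,"grip":1},{"x":0,"y":0,"z":2.0,"spin":0,"grip":1},{"x":0,"y":0,"z":1.4,"spin":0,"grip":1},{"x":0,"y":0,"z":0.8,"spin":0,"grip":1},{"x":0,"y":0,"z":0.4,"spin":0,"grip":1},{"x":0,"y":0,"z":0.3,"spin":0,"grip":1},{"x":0,"y":0,"z":0.2,"spin":0,"grip":1},{"x":0,"y":0,"z":0,"spin":0,"grip":1},{"x":0,"y":0,"z":0,"spin":0,"grip":1}]'
```

```text
clock: 11.75
eef_pos: [524.0, 303.9, 70.6]
tcp_rot: [3.141, 0.001, -3.141]
contact_force: [-0.7, 0.4, -2.0]
opening: 0.26
grasp_force: 40.0
```

Next: lower the last millimetre or so, release, rise, and go to hover over blue.

```bash
python3 -m jog '[{"x":0,"y":0,"z":0.13,"spin":0,"grip":1},{"x":0,"y":0,"z":0,"spin":0,"grip":1},{"x":0,"y":0,"z":0,"spin":0,"grip":0.6},{"x":0,"y":0,"z":0,"spin":0,"grip":0.3},{"x":0,"y":0,"z":0,"spin":0,"grip":0},{"x":0,"y":0,"z":0,"spin":0,"grip":0},{"x":0,"y":0,"z":0,"spin":0,"grip":0},{"x":0,"y":0,"z":0,"spin":0,"grip":0},{"x":0,"y":0,"z":0,"spin":0,"grip":0},{"x":0,"y":0,"z":-1,"spin":0,"grip":0},{"x":0,"y":0,"z":-3,"spin":0,"grip":0},{"x":0,"y":0,"z":-4,"spin":0,"grip":0},{"x":0,"y":0,"z":-4,"spin":0,"grip":0}]'
python3 -m jog '[{"x":-0.4,"y":-3.2,"z":0,"spin":0,"grip":0},{"x":-0.4,"y":-3.5,"z":0,"spin":0,"grip":0},{"x":-0.4,"y":-3.5,"z":0,"spin":0,"grip":0},{"x":-0.4,"y":-3.5,"z":0,"spin":0,"grip":0},{"x":-0.4,"y":-3.5,"z":0,"spin":0,"grip":0},{"x":-0.4,"y":-3.5,"z":0,"spin":0,"grip":0},{"x":-0.4,"y":-3.5,"z":0,"spin":0,"grip":0},{"x":-0.4,"y":-3.5,"z":0,"spin":0,"grip":0},{"x":-0.4,"y":-3.5,"z":0,"spin":0,"grip":0},{"x":-0.4,"y":-3.5,"z":0,"spin":0,"grip":0},{"x":-0.2,"y":0,"z":0,"spin":0,"grip":0},{"x":0,"y":0,"z":0,"spin":0,"grip":0},{"x":0,"y":0,"z":0,"spin":0,"grip":0}]'
python3 - <<'E'
from h import *
np.set_printoptions(precision=2,suppress=True)
I,K,W=cam("wrist");cv2.imwrite("pics/w_blue.png",I)
for b in blobs(I,(5,180,150),(18,255,255),150,(200,120,330,260))[:4]:
    bb=b[2];e=(bb[0]+(bb[2]-1)/2,bb[1]+(bb[3]-1)/2);p=onplane(K,W,e,128);print(b,p,rel(p))
E
```

```text
clock: 12.83
eef_pos: [522.7, 303.3, 189.9]
tcp_rot: [-3.141, -0.002, -3.141]
contact_force: [1.3, -0.3, 0.9]
opening: 0.999
grasp_force: 0.0
clock: 13.92
eef_pos: [565.6, -43.1, 189.0]
tcp_rot: [3.141, 0.0, 3.141]
contact_force: [-0.5, -0.7, -0.8]
opening: 1.002
grasp_force: 0.0
(655, [256.6, 189.5], [242, 176, 29, 28]) [565.87 -45.95 128.  ] [-0.04 -0.35  6.09]
```

View pics/w_blue.png

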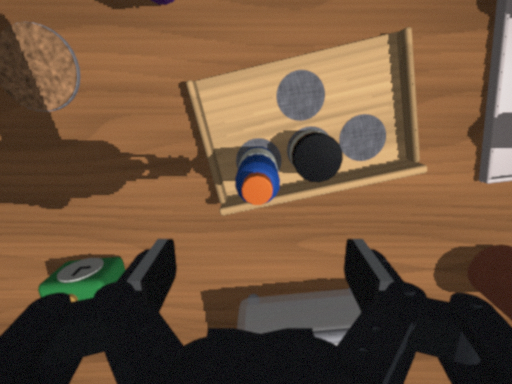

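The blue cap is at (257,190). I'll correct y by −2.5 mm, descend and grip.

```bash
python3 -m jog '[{"x":0,"y":-0.25,"z":1.3,"spin":0,"grip":0},{"x":0,"y":0,"z":3,"spin":0,"grip":0},{"x":0,"y":0,"z":3,"spin":0,"grip":0},{"x":0,"y":0,"z":2.4,"spin":0,"grip":0},{"x":0,"y":0,"z":1.4,"spin":0,"grip":0},{"x":0,"y":0,"z":0.6,"spin":0,"grip":0},{"x":0,"y":0,"z":0,"spin":0,"grip":0},{"x":0,"y":0,"z":0,"spin":0,"grip":1},{"x":0,"y":0,"z":0,"spin":0,"grip":1},{"x":0,"y":0,"z":0,"spin":0,"grip":1},{"x":0,"y":0,"z":0,"spin":0,"grip":1},{"x":0,"y":0,"z":0,"spin":0,"grip":1},{"x":0,"y":0,"z":0,"spin":0,"grip":1},{"x":0,"y":0,"z":0,"spin":0,"grip":1},{"x":0,"y":0,"z":0,"spin":0,"grip":1}]'
python3 -m jog '[{"x":0,"y":0,"z":-0.5,"spin":0,"grip":1},{"x":0,"y":0,"z":-2.0,"spin":0,"grip":1},{"x":0,"y":0,"z":-3.5,"spin":0,"grip":1},{"x":0,"y":0,"z":-3.5,"spin":0,"grip":1},{"x":0,"y":0,"z":-3,"spin":0,"grip":1},{"x":0.5,"y":1.5,"z":-1,"spin":0,"grip":1},{"x":1,"y":3.1,"z":0,"spin":0,"grip":1},{"x":1.1,"y":3.5,"z":0,"spin":0,"grip":1},{"x":1.1,"y":3.5,"z":0,"spin":0,"grip":1},{"x":1.1,"y":3.5,"z":0,"spin":0,"grip":1},{"x":1.1,"y":3.5,"z":0,"spin":0,"grip":1},{"x":1.1,"y":3.5,"z":0,"spin":0,"grip":1},{"x":1.1,"y":3.5,"z":0,"spin":0,"grip":1},{"x":1.1,"y":3.5,"z":0,"spin":0,"grip":1},{"x":1.1,"y":3.3,"z":0,"spin":0,"grip":1},{"x":0.8,"y":1.3,"z":0,"spin":0,"grip":1},{"x":0.3,"y":0.4,"z":0,"spin":0,"grip":1},{"x":0,"y":0,"z":0,"spin":0,"grip":1},{"x":0,"y":0,"z":0,"spin":0,"grip":1}]'
```

```text
clock: 15.22
eef_pos: [566.3, -45.8, 72.6]
tcp_rot: [-3.141, 0.002, -3.142]
contact_force: [-1.3, 0.3, 6.7]
opening: 0.307
grasp_force: 39.2
clock: 16.8
eef_pos: [451.4, 294.6, 206.5]
tcp_rot: [-3.141, -0.0, -3.141]
contact_force: [0.6, -0.3, -2.5]
opening: 0.306
grasp_force: 40.0
```

```bash
python3 -m jog '[{"x":0,"y":0,"z":2,"spin":0,"grip":1},{"x":0,"y":0,"z":3.2,"spin":0,"grip":1},{"x":0,"y":0,"z":3.2,"spin":0,"grip":1},{"x":0,"y":0,"z":2.4,"spin":0,"grip":1},{"x":0,"y":0,"z":1.4,"spin":0,"grip":1},{"x":0,"y":0,"z":0.7,"spin":0,"grip":1},{"x":0,"y":0,"z":0.4,"spin":0,"grip":1},{"x":0,"y":0,"z":0.3,"spin":0,"grip":1},{"x":0,"y":0,"z":0.1,"spin":0,"grip":1},{"x":0,"y":0,"z":0,"spin":0,"grip":1},{"x":0,"y":0,"z":0,"spin":0,"grip":1}]'
```

```text
clock: 17.72
eef_pos: [452.1, 295.5, 70.4]
tcp_rot: [3.141, 0.001, -3.141]
contact_force: [-0.4, 0.8, -1.9]
opening: 0.309
grasp_force: 40.0
```

```bash
python3 -m jog '[{"x":0,"y":0,"z":0.13,"spin":0,"grip":1},{"x":0,"y":0,"z":0,"spin":0,"grip":1},{"x":0,"y":0,"z":0,"spin":0,"grip":0.6},{"x":0,"y":0,"z":0,"spin":0,"grip":0.3},{"x":0,"y":0,"z":0,"spin":0,"grip":0},{"x":0,"y":0,"z":0,"spin":0,"grip":0},{"x":0,"y":0,"z":0,"spin":0,"grip":0},{"x":0,"y":0,"z":0,"spin":0,"grip":0},{"x":0,"y":0,"z":0,"spin":0,"grip":0},{"x":0,"y":0,"z":-1,"spin":0,"grip":0},{"x":0,"y":0,"z":-3,"spin":0,"grip":0},{"x":0,"y":0,"z":-4,"spin":0,"grip":0},{"x":0,"y":0,"z":-4,"spin":0,"grip":0}]'
python3 -m jog '[{"x":-1.1,"y":-3,"z":0,"spin":0,"grip":0},{"x":-1.1,"y":-3.1,"z":0,"spin":0,"grip":0},{"x":-1.1,"y":-3.1,"z":0,"spin":0,"grip":0},{"x":-1.1,"y":-3.1,"z":0,"spin":0,"grip":0},{"x":-1.1,"y":-3.1,"z":0,"spin":0,"grip":0},{"x":-1.1,"y":-3.1,"z":0,"spin":0,"grip":0},{"x":-1.1,"y":-3.1,"z":0,"spin":0,"grip":0},{"x":-1.1,"y":-3.1,"z":0,"spin":0,"grip":0},{"x":-1.0,"y":-2.7,"z":0,"spin":0,"grip":0},{"x":0,"y":0,"z":0,"spin":0,"grip":0},{"x":0,"y":0,"z":0,"spin":0,"grip":0}]'
python3 - <<'E'
from h import *
np.set_printoptions(precision=2,suppress=True)
I,K,W=cam("wrist");cv2.imwrite("pics/w_jar.png",I);np.savez("w_jar.npz",K=K,W=W)
for b in blobs(I,(0,0,0),(179,255,45),150,(200,100,330,235))[:3]:
    bb=b[2];e=(bb[0]+(bb[2]-1)/2,bb[1]+(bb[3]-1)/2);p=onplane(K,W,e,60);print(b,p,rel(p))
E
```

```text
clock: 18.8
eef_pos: [450.7, 294.7, 189.7]
tcp_rot: [-3.14, -0.002, -3.141]
contact_force: [1.9, 0.7, -0.7]
opening: 1.0
grasp_force: 0.0
clock: 19.72
eef_pos: [549.9, 20.0, 188.9]
tcp_rot: [3.141, 0.0, 3.139]
contact_force: [-0.9, 0.6, -0.7]
opening: 1.003
grasp_force: 0.0
(1765, [259.6, 170.6], [237, 147, 47, 48]) [549.59  20.86  60.  ] [-0.01 -0.02 12.87]
```

View pics/w_jar.png

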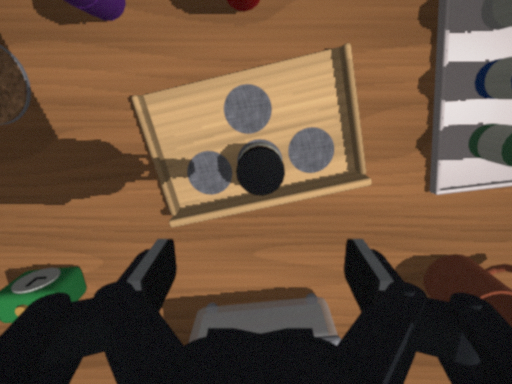

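The lid is at (260,171), right under the TCP. The three discs are free and the bottles are standing on the tray (right edge). I'll descend on the jar.

```bash
python3 -m jog '[{"x":0,"y":0.05,"z":2,"spin":0,"grip":0},{"x":0,"y":0,"z":3.5,"spin":0,"grip":0},{"x":0,"y":0,"z":3.5,"spin":0,"grip":0},{"x":0,"y":0,"z":3.5,"spin":0,"grip":0},{"x":0,"y":0,"z":2.5,"spin":0,"grip":0},{"x":0,"y":0,"z":1.3,"spin":0,"grip":0},{"x":0,"y":0,"z":0.6,"spin":0,"grip":0},{"x":0,"y":0,"z":0,"spin":0,"grip":0},{"x":0,"y":0,"z":0,"spin":0,"grip":1},{"x":0,"y":0,"z":0,"spin":0,"grip":1},{"x":0,"y":0,"z":0,"spin":0,"grip":1},{"x":0,"y":0,"z":0,"spin":0,"grip":1},{"x":0,"y":0,"z":0,"spin":0,"grip":1},{"x":0,"y":0,"z":0,"spin":0,"grip":1},{"x":0,"y":0,"z":0,"spin":0,"grip":1}]'
python3 -m jog '[{"x":0,"y":0,"z":-0.5,"spin":0,"grip":1},{"x":0,"y":0,"z":-2.0,"spin":0,"grip":1},{"x":0,"y":0,"z":-3,"spin":0,"grip":1},{"x":0,"y":0,"z":-3,"spin":0,"grip":1},{"x":0,"y":0,"z":-3,"spin":0,"grip":1},{"x":0,"y":0,"z":-1.5,"spin":0,"grip":1},{"x":0,"y":0,"z":0,"spin":0,"grip":1},{"x":0,"y":0,"z":0,"spin":0,"grip":1}]'
```

```text
clock: 21.02
eef_pos: [551.1, 21.8, 20.7]
tcp_rot: [3.141, 0.003, -3.142]
contact_force: [0.2, -0.6, 6.4]
opening: 0.006
grasp_force: 3.7
clock: 21.68
eef_pos: [550.1, 21.8, 150.4]
tcp_rot: [3.142, 0.002, -3.141]
contact_force: [-1.3, 0.4, -0.9]
opening: -0.001
grasp_force: 0.0
```

```bash
python3 - <<'E'
from h import *
a=cam("side")[0]; b=cam("wrist")[0]
cv2.imwrite("pics/chk.png",np.hstack([cv2.resize(a[110:310,150:350],(390,390)),cv2.resize(b,(400,300))[:, :].copy() if 0 else cv2.copyMakeBorder(cv2.resize(b,(400,300)),0,90,0,0,0)]))
E
```

```text
(no output)
```

View pics/chk.png

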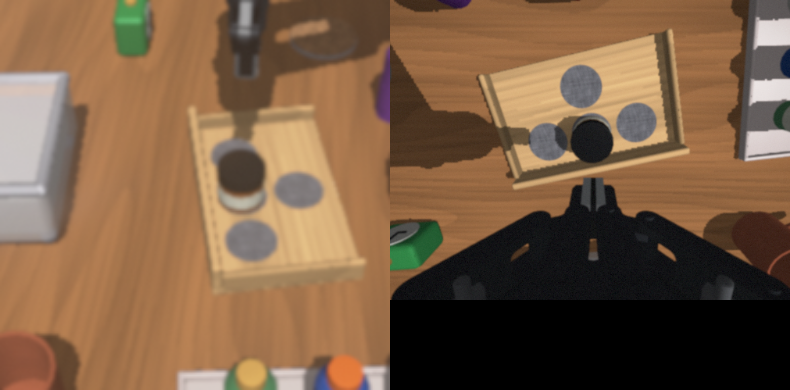

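```bash
python3 - <<'E'
from h import *
np.set_printoptions(precision=1,suppress=True)
s=sense();print(s["eef_pos"],s["qpos"])
I,K,W=cam("side");M=np.linalg.inv(W)
for z in (110,150,170,190,210,230):
    q=K@(M@np.array([550,21.8,z,1]))[:3];print(z,q[:2]/q[2])
J,K2,W2=cam("wrist")
M2=np.linalg.inv(W2)
for z in (150,160,170,180,190):
    q=K2@(M2@np.array([550,21.8,z,1]))[:3];print("w",z,q[:2]/q[2])
J2,K3,W3=cam("scene")
M3=np.linalg.inv(W3)
for z in (150,190):
    q=K3@(M3@np.array([550,21.8,z,1]))[:3];print("sc",z,q[:2]/q[2])
im=np.hstack([cv2.resize(I[100:200,225:335],(390,355)),cv2.resize(J2[100:210,190:300],(390,355))])
cv2.imwrite("pics/chk2.png",im)
E
```

```text
[548.7  21.7 148.4] [ 0.   0.3  1.8  0.   1.  -1.5]
110 [274.7 177.6]
150 [275.1 162.9]
170 [275.3 155.1]
190 [275.6 147. ]
210 [275.8 138.6]
230 [276.  129.9]
w 150 [259.3 219.1]
w 160 [259.3 225.3]
w 170 [259.3 232.1]
w 180 [259.3 239.8]
w 190 [259.2 248.3]
sc 150 [265.4 162.7]
sc 190 [266.  148.7]
```

View pics/chk2.png

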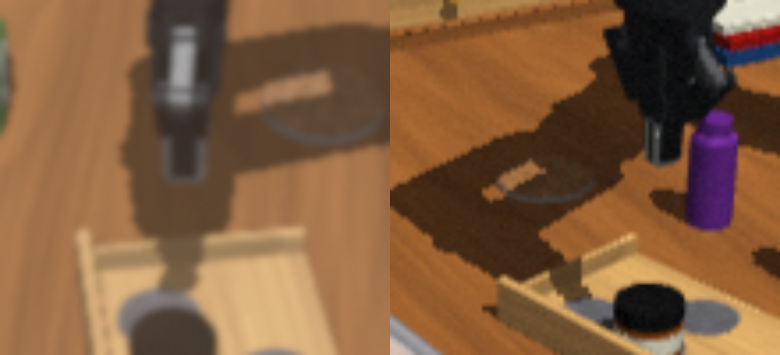

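Side and scene put the shut fingertips at z≈182–186 while the TCP reads 150, so the reported z is about 35 mm below the real tips. That fits the cap grips and the empty grasp above the lid. The jar still stands, so I'll open, re-measure it and go lower.

```bash
python3 -m jog '[{"x":0,"y":0,"z":-2,"spin":0,"grip":0},{"x":0,"y":0,"z":-2,"spin":0,"grip":0},{"x":0,"y":0,"z":0,"spin":0,"grip":0},{"x":0,"y":0,"z":0,"spin":0,"grip":0},{"x":0,"y":0,"z":0,"spin":0,"grip":0},{"x":0,"y":0,"z":0,"spin":0,"grip":0}]'
python3 - <<'E'
from h import *
np.set_printoptions(precision=2,suppress=True)
I,K,W=cam("wrist")
for b in blobs(I,(0,0,0),(179,255,45),150,(200,100,330,235))[:3]:
    bb=b[2];e=(bb[0]+(bb[2]-1)/2,bb[1]+(bb[3]-1)/2);p=onplane(K,W,e,60);print(b,p,rel(p))
# camera-height check: fit disc centres against known layout
for b in blobs(I,(90,15,70),(130,120,170),300,(120,60,380,230)):
    bb=b[2];e=(bb[0]+(bb[2]-1)/2,bb[1]+(bb[3]-1)/2);print(b,onplane(K,W,e,10))
E
```

```text
clock: 22.43
eef_pos: [548.7, 21.8, 188.0]
tcp_rot: [-3.142, -0.002, -3.141]
contact_force: [-0.7, 0.1, -0.3]
opening: 0.848
grasp_force: 0.0
(1763, [257.9, 172.1], [235, 148, 47, 49]) [549.58  20.4   60.  ] [-0.11 -0.14 12.8 ]
(726, [246.1, 109.7], [224, 88, 44, 45]) [485.16   5.21  10.  ]
(578, [307.9, 149.8], [289, 131, 42, 42]) [535.46  84.84  10.  ]
(460, [204.3, 173.9], [187, 155, 38, 39]) [564.58 -47.27  10.  ]
```

```bash
python3 -m jog '[{"x":-0.05,"y":-0.1,"z":2,"spin":0,"grip":0},{"x":0,"y":0,"z":3.5,"spin":0,"grip":0},{"x":0,"y":0,"z":3.5,"spin":0,"grip":0},{"x":0,"y":0,"z":3.5,"spin":0,"grip":0},{"x":0,"y":0,"z":3.0,"spin":0,"grip":0},{"x":0,"y":0,"z":1.8,"spin":0,"grip":0},{"x":0,"y":0,"z":0.8,"spin":0,"grip":0},{"x":0,"y":0,"z":0.4,"spin":0,"grip":0},{"x":0,"y":0,"z":0,"spin":0,"grip":0},{"x":0,"y":0,"z":0,"spin":0,"grip":0}]'
python3 - <<'E'
from h import *
np.set_printoptions(precision=1,suppress=True)
I,K,W=cam("side");J,K3,W3=cam("scene")
cv2.imwrite("pics/chk3.png",np.hstack([cv2.resize(I[110:240,215:345],(390,390)),cv2.resize(J[110:240,200:330],(390,390))]))
E
```

```text
clock: 23.32
eef_pos: [550.8, 20.8, 5.1]
tcp_rot: [3.142, 0.001, -3.141]
contact_force: [0.5, -0.5, 0.0]
opening: 0.999
grasp_force: 0.0
```

View pics/chk3.png

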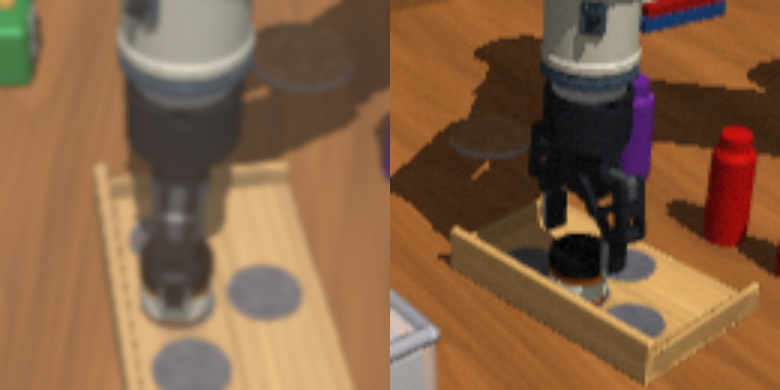

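At TCP z=5 the open tips straddle the lid (scene crop, around (555,225) and (615,270)) with no contact. I'll go 17 mm lower and close.

```bash
python3 -m jog '[{"x":0,"y":0,"z":0.4,"spin":0,"grip":0},{"x":0,"y":0,"z":0.4,"spin":0,"grip":0},{"x":0,"y":0,"z":0.4,"spin":0,"grip":0},{"x":0,"y":0,"z":0.3,"spin":0,"grip":0},{"x":0,"y":0,"z":0.2,"spin":0,"grip":0},{"x":0,"y":0,"z":0,"spin":0,"grip":0}]'
python3 -m jog '[{"x":0,"y":0,"z":0,"spin":0,"grip":1},{"x":0,"y":0,"z":0,"spin":0,"grip":1},{"x":0,"y":0,"z":0,"spin":0,"grip":1},{"x":0,"y":0,"z":0,"spin":0,"grip":1},{"x":0,"y":0,"z":0,"spin":0,"grip":1},{"x":0,"y":0,"z":0,"spin":0,"grip":1}]'
```

```text
clock: 23.92
eef_pos: [549.6, 20.8, -13.3]
tcp_rot: [-3.142, -0.001, -3.141]
contact_force: [-0.5, 0.6, -0.1]
opening: 1.0
grasp_force: 0.0
clock: 24.42
eef_pos: [550.3, 20.8, -12.4]
tcp_rot: [3.142, 0.001, -3.141]
contact_force: [0.2, 0.9, 4.0]
opening: 0.611
grasp_force: 42.6
```

```bash
python3 -m jog '[{"x":0,"y":0,"z":-0.3,"spin":0,"grip":1},{"x":0,"y":0,"z":-1.0,"spin":0,"grip":1},{"x":0,"y":0,"z":-2.2,"spin":0,"grip":1},{"x":0,"y":0,"z":-3.2,"spin":0,"grip":1},{"x":0,"y":0,"z":-3.5,"spin":0,"grip":1},{"x":0,"y":0,"z":-3.5,"spin":0,"grip":1},{"x":0,"y":-0.6,"z":-2,"spin":0,"grip":1},{"x":0.2,"y":-1.8,"z":-0.5,"spin":0,"grip":1},{"x":0.6,"y":-3.4,"z":0,"spin":0,"grip":1},{"x":0.6,"y":-3.6,"z":0,"spin":0,"grip":1},{"x":0.6,"y":-3.6,"z":0,"spin":0,"grip":1},{"x":0.6,"y":-3.6,"z":0,"spin":0,"grip":1},{"x":0.6,"y":-3.6,"z":0,"spin":0,"grip":1},{"x":0.6,"y":-3.6,"z":0,"spin":0,"grip":1},{"x":0.6,"y":-3.6,"z":0,"spin":0,"grip":1},{"x":0.4,"y":-2.2,"z":0,"spin":0,"grip":1},{"x":0.2,"y":-1.0,"z":0,"spin":0,"grip":1},{"x":0,"y":-0.4,"z":0,"spin":0,"grip":1},{"x":0,"y":0,"z":0,"spin":0,"grip":1},{"x":0,"y":0,"z":0,"spin":0,"grip":1}]'
python3 - <<'E'
from h import *
I,K,W=cam("wrist");cv2.imwrite("pics/w_coa.png",I);np.savez("w_coa.npz",K=K,W=W,e=sense()["eef_pos"])
E
```

```text
clock: 26.08
eef_pos: [500.2, -288.1, 149.3]
tcp_rot: [3.141, -0.0, -3.141]
contact_force: [0.2, -0.1, -1.8]
opening: 0.618
grasp_force: 42.6
```

View pics/w_coa.png

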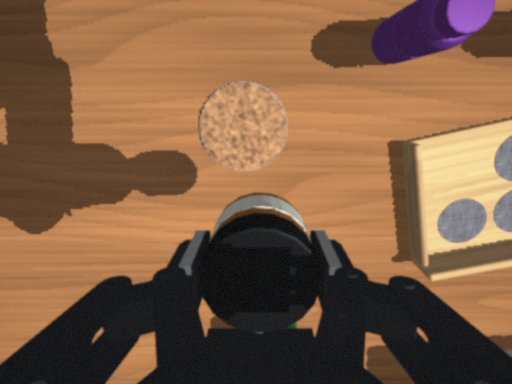

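The coaster is at (243,126) and the jar's lid at (260,272). I'll compute both.

```bash
python3 - <<'E'
from h import *
np.set_printoptions(precision=1,suppress=True)
I=cv2.imread("pics/w_coa.png");d=np.load("w_coa.npz");K,W=d["K"],d["W"]
g=cv2.GaussianBlur(cv2.cvtColor(I,cv2.COLOR_BGR2GRAY),(5,5),0)[60:190,170:320]
c=cv2.HoughCircles(g,3,1,100,param1=80,param2=15,minRadius=40,maxRadius=50)[0][0]
print(c[:3]+[170,60,0]); 
for p in ((243,126),(c[0]+170,c[1]+60)): print(onplane(K,W,p,8),rel(onplane(K,W,p,8)))
print("diam",np.linalg.norm(onplane(K,W,(198,126),8)-onplane(K,W,(288,126),8)))
print("lid",onplane(K,W,(260,270),222),onplane(K,W,(260,270),212))
E
```

```text
[243.5 123.5  43.3]
[ 452.6 -305.9    8. ] [ 4.8 -1.8 14.1]
[ 449.9 -305.3    8. ] [ 5.  -1.7 14.1]
diam 98.83005682805575
lid [ 495.1 -287.8  222. ] [ 501.6 -287.7  212. ]
```

```bash
python3 -m jog '[{"x":0.4,"y":-0.5,"z":0,"spin":0,"grip":1},{"x":0.8,"y":-0.8,"z":0,"spin":0,"grip":1},{"x":0.3,"y":-0.45,"z":0,"spin":0,"grip":1},{"x":0,"y":0,"z":0,"spin":0,"grip":1},{"x":0,"y":0,"z":0,"spin":0,"grip":1}]'
python3 - <<'E'
from h import *
np.set_printoptions(precision=2,suppress=True)
I,K,W=cam("wrist");cv2.imwrite("pics/w_coa2.png",I)
hsv=cv2.cvtColor(I,cv2.COLOR_BGR2HSV)
# cork vs table: by Hough circle on gradient, several settings
g=cv2.GaussianBlur(cv2.cvtColor(I,cv2.COLOR_BGR2GRAY),(5,5),0)[80:230,180:340]
for a in (60,100,150):
    c=cv2.HoughCircles(g,cv2.HOUGH_GRADIENT,1,100,param1=a,param2=10,minRadius=41,maxRadius=49)
    if c is not None:
        p=c[0][0][:2]+[180,80];print(a,p,c[0][0][2],onplane(K,W,p,8),rel(onplane(K,W,p,8)))
S,Ks,Ws=cam("scene");D,Kd,Wd=cam("side")
for n,Kx,Wx in(("scene",Ks,Ws),("side",Kd,Wd)):
    M=np.linalg.inv(Wx);q=Kx@(M@np.array([451,-305,8,1]))[:3];print(n,q[:2]/q[2])
cv2.imwrite("pics/coa3.png",np.hstack([cv2.resize(I[70:230,160:350],(380,320)),cv2.resize(S[130:180,200:270],(420,300))[:, :].copy() if 0 else cv2.resize(S[130:180,200:270],(420,320))]))
E
```

```text
clock: 26.55
eef_pos: [484.9, -307.0, 149.4]
tcp_rot: [3.142, 0.0, 3.141]
contact_force: [-0.1, -0.5, -1.8]
opening: 0.613
grasp_force: 42.6
60 [258.5 139.5] 44.1 [ 452.07 -307.81    8.  ] [ 3.3  -0.1  14.13]
scene [234.84 153.27]
side [316.89 127.32]
```

View pics/coa3.png

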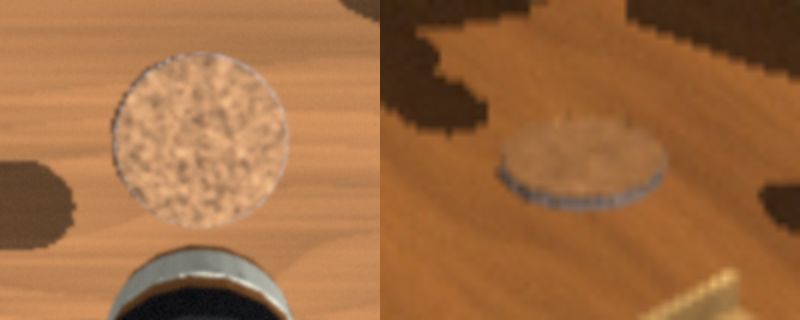

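Coaster ring is at (260,140) in the wrist image, i.e. world (452,−307), and the scene view agrees within 1 px. I'll move over it and lower.

```bash
python3 -m jog '[{"x":0.8,"y":0,"z":0.8,"spin":0,"grip":1},{"x":1.4,"y":0,"z":2,"spin":0,"grip":1},{"x":0.8,"y":0,"z":2.5,"spin":0,"grip":1},{"x":0.27,"y":0,"z":3,"spin":0,"grip":1},{"x":0,"y":0,"z":3,"spin":0,"grip":1},{"x":0,"y":0,"z":2.2,"spin":0,"grip":1},{"x":0,"y":0,"z":1.2,"spin":0,"grip":1},{"x":0,"y":0,"z":0.7,"spin":0,"grip":1},{"x":0,"y":0,"z":0.4,"spin":0,"grip":1},{"x":0,"y":0,"z":0.3,"spin":0,"grip":1},{"x":0,"y":0,"z":0.1,"spin":0,"grip":1},{"x":0,"y":0,"z":0,"spin":0,"grip":1},{"x":0,"y":0,"z":0,"spin":0,"grip":1}]'
```

```text
clock: 27.78
eef_pos: [453.1, -307.1, -11.9]
tcp_rot: [-3.141, 0.001, -3.141]
contact_force: [0.0, -0.4, -1.2]
opening: 0.615
grasp_force: 42.6
```

```bash
python3 -m jog '[{"x":0,"y":0,"z":0.1,"spin":0,"grip":1},{"x":0,"y":0,"z":0.1,"spin":0,"grip":1},{"x":0,"y":0,"z":0,"spin":0,"grip":1},{"x":0,"y":0,"z":0,"spin":0,"grip":1}]'; python3 -m jog '[{"x":0,"y":0,"z":0.07,"spin":0,"grip":1},{"x":0,"y":0,"z":0,"spin":0,"grip":1},{"x":0,"y":0,"z":0,"spin":0,"grip":1}]'
```

```text
clock: 28.12
eef_pos: [452.8, -307.0, -14.4]
tcp_rot: [-3.141, 0.001, -3.141]
contact_force: [-0.1, -0.3, 2.2]
opening: 0.617
grasp_force: 42.8
clock: 28.37
eef_pos: [452.9, -307.0, -14.4]
tcp_rot: [-3.141, 0.001, -3.141]
contact_force: [-2.3, 1.3, 11.4]
opening: 0.613
grasp_force: 44.1
```

Contact. Now release, rise, and move beyond the coaster for a check.

```bash
python3 -m jog '[{"x":0,"y":0,"z":-0.06,"spin":0,"grip":1},{"x":0,"y":0,"z":0,"spin":0,"grip":0.3},{"x":0,"y":0,"z":0,"spin":0,"grip":0.1},{"x":0,"y":0,"z":0,"spin":0,"grip":0},{"x":0,"y":0,"z":0,"spin":0,"grip":0},{"x":0,"y":0,"z":0,"spin":0,"grip":0},{"x":0,"y":0,"z":0,"spin":0,"grip":0},{"x":0,"y":0,"z":-1,"spin":0,"grip":0},{"x":0,"y":0,"z":-3,"spin":0,"grip":0},{"x":0,"y":0,"z":-4,"spin":0,"grip":0},{"x":0,"y":0,"z":-4,"spin":0,"grip":0},{"x":0,"y":0,"z":-4,"spin":0,"grip":0},{"x":-1,"y":0,"z":-4,"spin":0,"grip":0},{"x":-2,"y":0,"z":0,"spin":0,"grip":0},{"x":0,"y":0,"z":0,"spin":0,"grip":0},{"x":0,"y":0,"z":0,"spin":0,"grip":0}]'
python3 - <<'E'
from h import *
np.set_printoptions(precision=2,suppress=True)
I,K,W=cam("wrist");cv2.imwrite("pics/w_coa4.png",I)
for b in blobs(I,(0,0,0),(179,255,45),300,(180,80,340,235))[:3]:
    bb=b[2];e=(bb[0]+(bb[2]-1)/2,bb[1]+(bb[3]-1)/2);print(b,onplane(K,W,e,58))
g=cv2.GaussianBlur(cv2.cvtColor(I,cv2.COLOR_BGR2GRAY),(5,5),0)[60:235,160:360]
cv2.imwrite("pics/coa4.png",cv2.resize(I[60:235,160:360],(600,525)))
C=onplane(K,W,(259.5,150),8)
M=np.linalg.inv(W);q=K@(M@np.array([452.2,-307.2,8,1]))[:3];print(q[:2]/q[2])
E
```

```text
clock: 29.7
eef_pos: [482.9, -306.6, 186.1]
tcp_rot: [-3.141, 0.001, -3.141]
contact_force: [-0.0, -0.8, -0.9]
opening: 1.002
grasp_force: 0.0
(1834, [259.3, 143.4], [236, 119, 48, 49]) [ 452.16 -306.45   58.  ]
[258.9  137.07]
```

View pics/coa4.png

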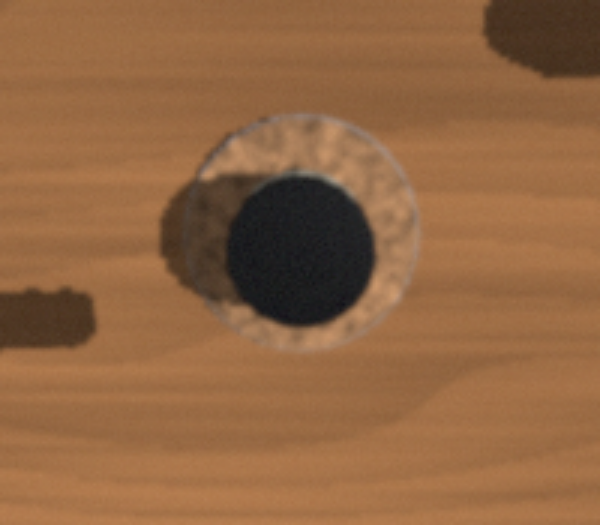

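The lid is concentric with the coaster ring (coaster centre (260,137), lid at (452,−306) vs coaster (452,−307)). The picture budget is used up, so from here I'll check by numbers only. Next is the blue bottle.

```bash
python3 -m jog '[{"x":0.2,"y":3.54,"z":0,"spin":0,"grip":0},{"x":0.2,"y":3.54,"z":0,"spin":0,"grip":0},{"x":0.2,"y":3.54,"z":0,"spin":0,"grip":0},{"x":0.2,"y":3.54,"z":0,"spin":0,"grip":0},{"x":0.2,"y":3.54,"z":0,"spin":0,"grip":0},{"x":0.2,"y":3.54,"z":0,"spin":0,"grip":0},{"x":0.2,"y":3.54,"z":0,"spin":0,"grip":0},{"x":0.2,"y":3.54,"z":0,"spin":0,"grip":0},{"x":0.2,"y":3.54,"z":0,"spin":0,"grip":0},{"x":0.2,"y":3.54,"z":0,"spin":0,"grip":0},{"x":0.2,"y":3.54,"z":0,"spin":0,"grip":0},{"x":0.2,"y":3.54,"z":0,"spin":0,"grip":0},{"x":0.2,"y":3.54,"z":0,"spin":0,"grip":0},{"x":0.2,"y":3.54,"z":0,"spin":0,"grip":0},{"x":0.2,"y":3.54,"z":0,"spin":0,"grip":0},{"x":0.2,"y":3.54,"z":0,"spin":0,"grip":0},{"x":0,"y":3.5,"z":0,"spin":0,"grip":0},{"x":0,"y":0,"z":0,"spin":0,"grip":0},{"x":0,"y":0,"z":0,"spin":0,"grip":0}]'
python3 - <<'E'
from h import *
np.set_printoptions(precision=2,suppress=True)
I,K,W=cam("wrist");cv2.imwrite("pics/w_t2.png",I)
for n,lo,hi in (("blue",(5,180,150),(16,255,255)),("green",(18,110,100),(28,255,255))):
  for b in blobs(I,lo,hi,250,(150,20,380,260))[:3]:
    bb=b[2];e=(bb[0]+(bb[2]-1)/2,bb[1]+(bb[3]-1)/2);p=onplane(K,W,e,124);print(n,b,p,rel(p))
E
```

```text
clock: 31.33
eef_pos: [448.9, 295.1, 183.9]
tcp_rot: [-3.14, -0.002, -3.139]
contact_force: [-0.1, -0.5, -0.0]
opening: 1.0
grasp_force: 0.0
blue (659, [259.6, 192.7], [245, 179, 30, 29]) [451.95 295.29 124.  ] [-0.31  0.14  5.99]
```

```bash
python3 -m jog '[{"x":-0.2,"y":0,"z":1.3,"spin":0,"grip":0},{"x":0,"y":0,"z":3,"spin":0,"grip":0},{"x":0,"y":0,"z":3,"spin":0,"grip":0},{"x":0,"y":0,"z":2.3,"spin":0,"grip":0},{"x":0,"y":0,"z":1.3,"spin":0,"grip":0},{"x":0,"y":0,"z":0.6,"spin":0,"grip":0},{"x":0,"y":0,"z":0,"spin":0,"grip":0},{"x":0,"y":0,"z":0,"spin":0,"grip":1},{"x":0,"y":0,"z":0,"spin":0,"grip":1},{"x":0,"y":0,"z":0,"spin":0,"grip":1},{"x":0,"y":0,"z":0,"spin":0,"grip":1},{"x":0,"y":0,"z":0,"spin":0,"grip":1},{"x":0,"y":0,"z":0,"spin":0,"grip":1},{"x":0,"y":0,"z":0,"spin":0,"grip":1},{"x":0,"y":0,"z":0,"spin":0,"grip":1}]'
```

```text
clock: 32.63
eef_pos: [452.8, 295.1, 71.1]
tcp_rot: [3.141, 0.001, -3.141]
contact_force: [-1.6, -0.7, 5.0]
opening: 0.306
grasp_force: 39.2
```

```bash
python3 -m jog '[{"x":0,"y":0,"z":-0.5,"spin":0,"grip":1},{"x":0,"y":0,"z":-2.0,"spin":0,"grip":1},{"x":0,"y":0,"z":-3.5,"spin":0,"grip":1},{"x":0,"y":0,"z":-3.5,"spin":0,"grip":1},{"x":0,"y":0,"z":-3,"spin":0,"grip":1},{"x":-0.5,"y":-1.5,"z":-1,"spin":0,"grip":1},{"x":-1,"y":-3.1,"z":0,"spin":0,"grip":1},{"x":-1.1,"y":-3.5,"z":0,"spin":0,"grip":1},{"x":-1.1,"y":-3.5,"z":0,"spin":0,"grip":1},{"x":-1.1,"y":-3.5,"z":0,"spin":0,"grip":1},{"x":-1.1,"y":-3.5,"z":0,"spin":0,"grip":1},{"x":-1.1,"y":-3.5,"z":0,"spin":0,"grip":1},{"x":-1.1,"y":-3.5,"z":0,"spin":0,"grip":1},{"x":-1.1,"y":-3.5,"z":0,"spin":0,"grip":1},{"x":-1.1,"y":-3.3,"z":0,"spin":0,"grip":1},{"x":-0.8,"y":-1.3,"z":0,"spin":0,"grip":1},{"x":-0.24,"y":-0.4,"z":0,"spin":0,"grip":1},{"x":0,"y":0,"z":0,"spin":0,"grip":1},{"x":0,"y":0,"z":0,"spin":0,"grip":1}]'
```

```text
clock: 34.22
eef_pos: [565.2, -45.4, 204.9]
tcp_rot: [3.141, -0.001, -3.141]
contact_force: [0.0, 0.7, -2.0]
opening: 0.306
grasp_force: 40.0
```

```bash
python3 -m jog '[{"x":-0.05,"y":0,"z":2,"spin":0,"grip":1},{"x":0,"y":0,"z":3,"spin":0,"grip":1},{"x":0,"y":0,"z":3,"spin":0,"grip":1},{"x":0,"y":0,"z":2.1,"spin":0,"grip":1},{"x":0,"y":0,"z":1.2,"spin":0,"grip":1},{"x":0,"y":0,"z":0.6,"spin":0,"grip":1},{"x":0,"y":0,"z":0.4,"spin":0,"grip":1},{"x":0,"y":0,"z":0.3,"spin":0,"grip":1},{"x":0,"y":0,"z":0.1,"spin":0,"grip":1},{"x":0,"y":0,"z":0,"spin":0,"grip":1},{"x":0,"y":0,"z":0,"spin":0,"grip":1}]'
```

```text
clock: 35.13
eef_pos: [566.9, -46.3, 79.1]
tcp_rot: [-3.141, 0.001, -3.141]
contact_force: [0.5, -1.2, -1.8]
opening: 0.305
grasp_force: 40.0
```

```bash
python3 -m jog '[{"x":0,"y":0,"z":0.1,"spin":0,"grip":1},{"x":0,"y":0,"z":0.1,"spin":0,"grip":1},{"x":0,"y":0,"z":0,"spin":0,"grip":1},{"x":0,"y":0,"z":0,"spin":0,"grip":1}]'; python3 -m jog '[{"x":0,"y":0,"z":0.1,"spin":0,"grip":1},{"x":0,"y":0,"z":0,"spin":0,"grip":1},{"x":0,"y":0,"z":0,"spin":0,"grip":1}]'
```

```text
clock: 35.47
eef_pos: [566.3, -46.4, 76.2]
tcp_rot: [-3.142, 0.0, -3.142]
contact_force: [-0.1, 0.3, -3.0]
opening: 0.306
grasp_force: 40.0
clock: 35.72
eef_pos: [566.4, -46.3, 75.2]
tcp_rot: [-3.142, 0.0, -3.141]
contact_force: [0.6, -0.0, -1.8]
opening: 0.307
grasp_force: 40.2
```

Next: release, rise, and go to the green bottle on the tray (524,304).

```bash
python3 -m jog '[{"x":0,"y":0,"z":0.05,"spin":0,"grip":1},{"x":0,"y":0,"z":0,"spin":0,"grip":1},{"x":0,"y":0,"z":0,"spin":0,"grip":0.6},{"x":0,"y":0,"z":0,"spin":0,"grip":0.3},{"x":0,"y":0,"z":0,"spin":0,"grip":0},{"x":0,"y":0,"z":0,"spin":0,"grip":0},{"x":0,"y":0,"z":0,"spin":0,"grip":0},{"x":0,"y":0,"z":0,"spin":0,"grip":0},{"x":0,"y":0,"z":0,"spin":0,"grip":0},{"x":0,"y":0,"z":-1,"spin":0,"grip":0},{"x":0,"y":0,"z":-3,"spin":0,"grip":0},{"x":0,"y":0,"z":-4,"spin":0,"grip":0},{"x":0,"y":0,"z":-3.5,"spin":0,"grip":0}]'
python3 -m jog '[{"x":0.4,"y":3.5,"z":0,"spin":0,"grip":0},{"x":0.4,"y":3.5,"z":0,"spin":0,"grip":0},{"x":0.4,"y":3.5,"z":0,"spin":0,"grip":0},{"x":0.4,"y":3.5,"z":0,"spin":0,"grip":0},{"x":0.4,"y":3.5,"z":0,"spin":0,"grip":0},{"x":0.4,"y":3.5,"z":0,"spin":0,"grip":0},{"x":0.4,"y":3.5,"z":0,"spin":0,"grip":0},{"x":0.4,"y":3.5,"z":0,"spin":0,"grip":0},{"x":0.4,"y":3.5,"z":0,"spin":0,"grip":0},{"x":0.5,"y":3.5,"z":0,"spin":0,"grip":0},{"x":0.1,"y":0,"z":0,"spin":0,"grip":0},{"x":0,"y":0,"z":0,"spin":0,"grip":0},{"x":0,"y":0,"z":0,"spin":0,"grip":0}]'
python3 - <<'E'
from h import *
np.set_printoptions(precision=2,suppress=True)
I,K,W=cam("wrist")
for n,lo,hi in (("green",(18,110,100),(28,255,255)),):
  for b in blobs(I,lo,hi,250,(150,120,380,260))[:3]:
    bb=b[2];e=(bb[0]+(bb[2]-1)/2,bb[1]+(bb[3]-1)/2);p=onplane(K,W,e,124);print(n,b,p,rel(p))
E
```

```text
clock: 36.8
eef_pos: [565.9, -46.3, 191.8]
tcp_rot: [3.142, -0.001, -3.141]
contact_force: [0.7, -0.2, -0.2]
opening: 0.999
grasp_force: 0.0
clock: 37.88
eef_pos: [524.0, 303.4, 190.0]
tcp_rot: [-3.141, 0.0, -3.141]
contact_force: [0.6, -1.0, 0.1]
opening: 1.002
grasp_force: 0.0
green (532, [259.5, 187.4], [247, 175, 26, 26]) [524.02 303.6  124.  ] [0.02 0.08 6.6 ]
```

```bash
python3 -m jog '[{"x":0,"y":0.02,"z":1.6,"spin":0,"grip":0},{"x":0,"y":0,"z":3,"spin":0,"grip":0},{"x":0,"y":0,"z":3,"spin":0,"grip":0},{"x":0,"y":0,"z":2.4,"spin":0,"grip":0},{"x":0,"y":0,"z":1.3,"spin":0,"grip":0},{"x":0,"y":0,"z":0.6,"spin":0,"grip":0},{"x":0,"y":0,"z":0,"spin":0,"grip":0},{"x":0,"y":0,"z":0,"spin":0,"grip":1},{"x":0,"y":0,"z":0,"spin":0,"grip":1},{"x":0,"y":0,"z":0,"spin":0,"grip":1},{"x":0,"y":0,"z":0,"spin":0,"grip":1},{"x":0,"y":0,"z":0,"spin":0,"grip":1},{"x":0,"y":0,"z":0,"spin":0,"grip":1},{"x":0,"y":0,"z":0,"spin":0,"grip":1},{"x":0,"y":0,"z":0,"spin":0,"grip":1}]'
python3 -m jog '[{"x":0,"y":0,"z":-0.5,"spin":0,"grip":1},{"x":0,"y":0,"z":-2.0,"spin":0,"grip":1},{"x":0,"y":0,"z":-2.5,"spin":0,"grip":1},{"x":0,"y":0,"z":-2.5,"spin":0,"grip":1},{"x":0,"y":-0.6,"z":-1.5,"spin":0,"grip":1},{"x":-0.1,"y":-2.0,"z":0,"spin":0,"grip":1},{"x":-0.2,"y":-3.4,"z":0,"spin":0,"grip":1},{"x":-0.2,"y":-3.5,"z":0,"spin":0,"grip":1},{"x":-0.2,"y":-3.5,"z":0,"spin":0,"grip":1},{"x":-0.2,"y":-3.5,"z":0,"spin":0,"grip":1},{"x":-0.1,"y":-3.1,"z":0,"spin":0,"grip":1},{"x":0,"y":-1.5,"z":0,"spin":0,"grip":1},{"x":0,"y":-0.5,"z":0,"spin":0,"grip":1},{"x":0,"y":0,"z":0,"spin":0,"grip":1},{"x":0,"y":0,"z":0,"spin":0,"grip":1}]'
```

```text
clock: 39.18
eef_pos: [524.8, 304.2, 71.6]
tcp_rot: [3.141, 0.001, -3.141]
contact_force: [-0.6, -0.9, 6.3]
opening: 0.26
grasp_force: 39.0
clock: 40.43
eef_pos: [534.2, 88.4, 160.7]
tcp_rot: [3.141, -0.0, 3.141]
contact_force: [-0.9, 0.6, -1.1]
opening: 0.262
grasp_force: 39.6
```

```bash
python3 -m jog '[{"x":0,"y":-0.08,"z":1.5,"spin":0,"grip":1},{"x":0,"y":0,"z":2.2,"spin":0,"grip":1},{"x":0,"y":0,"z":1.8,"spin":0,"grip":1},{"x":0,"y":0,"z":1.1,"spin":0,"grip":1},{"x":0,"y":0,"z":0.6,"spin":0,"grip":1},{"x":0,"y":0,"z":0.4,"spin":0,"grip":1},{"x":0,"y":0,"z":0.3,"spin":0,"grip":1},{"x":0,"y":0,"z":0.2,"spin":0,"grip":1},{"x":0,"y":0,"z":0.1,"spin":0,"grip":1},{"x":0,"y":0,"z":0,"spin":0,"grip":1},{"x":0,"y":0,"z":0,"spin":0,"grip":1}]'; python3 -m jog '[{"x":0,"y":0,"z":0.1,"spin":0,"grip":1},{"x":0,"y":0,"z":0,"spin":0,"grip":1},{"x":0,"y":0,"z":0,"spin":0,"grip":1}]'
```

```text
clock: 41.35
eef_pos: [534.6, 87.1, 79.2]
tcp_rot: [3.141, 0.001, -3.142]
contact_force: [0.0, -0.3, -1.7]
opening: 0.257
grasp_force: 39.6
clock: 41.6
eef_pos: [534.3, 87.0, 77.8]
tcp_rot: [3.142, 0.0, -3.142]
contact_force: [-0.0, 0.0, -2.3]
opening: 0.261
grasp_force: 39.6
```

```bash
python3 -m jog '[{"x":0,"y":0,"z":0.1,"spin":0,"grip":1},{"x":0,"y":0,"z":0.05,"spin":0,"grip":1},{"x":0,"y":0,"z":0.05,"spin":0,"grip":1},{"x":0,"y":0,"z":0,"spin":0,"grip":1},{"x":0,"y":0,"z":0,"spin":0,"grip":0.6},{"x":0,"y":0,"z":0,"spin":0,"grip":0.3},{"x":0,"y":0,"z":0,"spin":0,"grip":0},{"x":0,"y":0,"z":0,"spin":0,"grip":0},{"x":0,"y":0,"z":0,"spin":0,"grip":0},{"x":0,"y":0,"z":0,"spin":0,"grip":0},{"x":0,"y":0,"z":0,"spin":0,"grip":0},{"x":0,"y":0,"z":-1,"spin":0,"grip":0},{"x":0,"y":0,"z":-3,"spin":0,"grip":0},{"x":0,"y":0,"z":-4,"spin":0,"grip":0},{"x":0,"y":0,"z":-3.5,"spin":0,"grip":0}]'
python3 -m jog '[{"x":1.9,"y":2.5,"z":0,"spin":0,"grip":0},{"x":1.9,"y":2.5,"z":0,"spin":0,"grip":0},{"x":1.9,"y":2.5,"z":0,"spin":0,"grip":0},{"x":1.9,"y":2.5,"z":0,"spin":0,"grip":0},{"x":1.9,"y":2.5,"z":0,"spin":0,"grip":0},{"x":1.9,"y":2.5,"z":0,"spin":0,"grip":0},{"x":1.9,"y":2.6,"z":0,"spin":0,"grip":0},{"x":2.0,"y":2.6,"z":0,"spin":0,"grip":0},{"x":0,"y":0,"z":0,"spin":0,"grip":0},{"x":0,"y":0,"z":0,"spin":0,"grip":0}]'
python3 - <<'E'
from h import *
np.set_printoptions(precision=2,suppress=True)
I,K,W=cam("wrist");cv2.imwrite("pics/w_t3.png",I)
g=cv2.GaussianBlur(cv2.cvtColor(I,cv2.COLOR_BGR2GRAY),(3,3),0)[140:240,200:320]
for a in (50,100):
    c=cv2.HoughCircles(g,cv2.HOUGH_GRADIENT,1,60,param1=a,param2=10,minRadius=12,maxRadius=19)
    if c is not None:
        p=c[0][0][:2]+[200,140];q=onplane(K,W,p,124);print(a,p,c[0][0][2],q,rel(q))
E
```

```text
clock: 42.85
eef_pos: [533.9, 87.1, 192.8]
tcp_rot: [-3.142, -0.001, -3.141]
contact_force: [0.5, -0.5, 0.4]
opening: 0.995
grasp_force: 0.0
clock: 43.68
eef_pos: [380.4, 290.1, 191.4]
tcp_rot: [3.141, 0.001, -3.138]
contact_force: [0.7, 0.8, 0.3]
opening: 1.0
grasp_force: 0.0
50 [257.5 183.5] 18.3 [377.1  288.62 124.  ] [ 0.41 -0.07  6.73]
100 [255.5 183.5] 16.4 [377.11 286.82 124.  ] [ 0.41 -0.25  6.73]
```

```bash
python3 -m jog '[{"x":0.1,"y":-0.1,"z":1.6,"spin":0,"grip":0},{"x":0,"y":0,"z":3,"spin":0,"grip":0},{"x":0,"y":0,"z":3,"spin":0,"grip":0},{"x":0,"y":0,"z":2.5,"spin":0,"grip":0},{"x":0,"y":0,"z":1.3,"spin":0,"grip":0},{"x":0,"y":0,"z":0.6,"spin":0,"grip":0},{"x":0,"y":0,"z":0,"spin":0,"grip":0},{"x":0,"y":0,"z":0,"spin":0,"grip":1},{"x":0,"y":0,"z":0,"spin":0,"grip":1},{"x":0,"y":0,"z":0,"spin":0,"grip":1},{"x":0,"y":0,"z":0,"spin":0,"grip":1},{"x":0,"y":0,"z":0,"spin":0,"grip":1},{"x":0,"y":0,"z":0,"spin":0,"grip":1},{"x":0,"y":0,"z":0,"spin":0,"grip":1},{"x":0,"y":0,"z":0,"spin":0,"grip":1}]'
```

```text
clock: 44.98
eef_pos: [380.9, 288.4, 71.7]
tcp_rot: [3.141, 0.001, -3.141]
contact_force: [-0.1, -2.0, 6.4]
opening: 0.358
grasp_force: 39.0
```

```bash
python3 -m jog '[{"x":0,"y":0,"z":-0.5,"spin":0,"grip":1},{"x":0,"y":0,"z":-2.0,"spin":0,"grip":1},{"x":0,"y":0,"z":-3.5,"spin":0,"grip":1},{"x":0,"y":0,"z":-3.5,"spin":0,"grip":1},{"x":0,"y":0,"z":-3.5,"spin":0,"grip":1},{"x":-0.5,"y":-1.5,"z":-0.5,"spin":0,"grip":1},{"x":-1,"y":-3,"z":0,"spin":0,"grip":1},{"x":-1.3,"y":-3.4,"z":0,"spin":0,"grip":1},{"x":-1.3,"y":-3.4,"z":0,"spin":0,"grip":1},{"x":-1.3,"y":-3.4,"z":0,"spin":0,"grip":1},{"x":-1.3,"y":-3.4,"z":0,"spin":0,"grip":1},{"x":-1.3,"y":-3.4,"z":0,"spin":0,"grip":1},{"x":-1.3,"y":-3.4,"z":0,"spin":0,"grip":1},{"x":-0.8,"y":-1.9,"z":0,"spin":0,"grip":1},{"x":-0.5,"y":-1.2,"z":0,"spin":0,"grip":1},{"x":0,"y":0,"z":0,"spin":0,"grip":1},{"x":0,"y":0,"z":0,"spin":0,"grip":1}]'
python3 -m jog '[{"x":0,"y":0,"z":2,"spin":0,"grip":1},{"x":0,"y":0,"z":3,"spin":0,"grip":1},{"x":0,"y":0,"z":3,"spin":0,"grip":1},{"x":0,"y":0,"z":2.2,"spin":0,"grip":1},{"x":0,"y":0,"z":1.2,"spin":0,"grip":1},{"x":0,"y":0,"z":0.6,"spin":0,"grip":1},{"x":0,"y":0,"z":0.3,"spin":0,"grip":1},{"x":0,"y":0,"z":0.2,"spin":0,"grip":1},{"x":0,"y":0,"z":0.1,"spin":0,"grip":1},{"x":0,"y":0,"z":0,"spin":0,"grip":1},{"x":0,"y":0,"z":0,"spin":0,"grip":1}]'
```

```text
clock: 46.4
eef_pos: [486.0, 7.8, 205.7]
tcp_rot: [3.141, -0.0, 3.14]
contact_force: [-0.6, 0.8, -1.7]
opening: 0.355
grasp_force: 40.2
clock: 47.32
eef_pos: [486.8, 8.2, 80.4]
tcp_rot: [3.142, 0.001, -3.141]
contact_force: [-0.0, 0.0, -2.1]
opening: 0.353
grasp_force: 40.2
```

Final TCP should be about 75.7, so 4–5 mm remain.

```bash
python3 -m jog '[{"x":0,"y":0,"z":0.15,"spin":0,"grip":1},{"x":0,"y":0,"z":0.1,"spin":0,"grip":1},{"x":0,"y":0,"z":0.1,"spin":0,"grip":1},{"x":0,"y":0,"z":0,"spin":0,"grip":1},{"x":0,"y":0,"z":0,"spin":0,"grip":1}]'; python3 -m jog '[{"x":0,"y":0,"z":0.08,"spin":0,"grip":1},{"x":0,"y":0,"z":0,"spin":0,"grip":1},{"x":0,"y":0,"z":0,"spin":0,"grip":1}]'
```

```text
clock: 47.73
eef_pos: [486.2, 8.0, 76.1]
tcp_rot: [-3.142, -0.0, -3.141]
contact_force: [0.2, -0.6, -2.1]
opening: 0.352
grasp_force: 40.2
clock: 47.98
eef_pos: [486.7, 8.0, 75.7]
tcp_rot: [-3.141, 0.001, -3.141]
contact_force: [-0.1, -1.3, 3.4]
opening: 0.351
grasp_force: 40.7
```

Touching down. I'll release, rise, move to the earlier viewpoint (590,29,272) and measure all of it.

```bash
python3 -m jog '[{"x":0,"y":0,"z":0,"spin":0,"grip":0.6},{"x":0,"y":0,"z":0,"spin":0,"grip":0.3},{"x":0,"y":0,"z":0,"spin":0,"grip":0},{"x":0,"y":0,"z":0,"spin":0,"grip":0},{"x":0,"y":0,"z":0,"spin":0,"grip":0},{"x":0,"y":0,"z":0,"spin":0,"grip":0},{"x":0,"y":0,"z":0,"spin":0,"grip":0},{"x":0,"y":0,"z":-1,"spin":0,"grip":0},{"x":0,"y":0,"z":-3,"spin":0,"grip":0},{"x":0,"y":0,"z":-4,"spin":0,"grip":0},{"x":0,"y":0,"z":-4,"spin":0,"grip":0},{"x":-2.1,"y":0.4,"z":-1.5,"spin":0,"grip":0},{"x":-2.1,"y":0.4,"z":-1.5,"spin":0,"grip":0},{"x":-2.1,"y":0.4,"z":-1.5,"spin":0,"grip":0},{"x":-2.1,"y":0.4,"z":-1.5,"spin":0,"grip":0},{"x":-2.1,"y":0.5,"z":-1.6,"spin":0,"grip":0},{"x":0,"y":0,"z":0,"spin":0,"grip":0},{"x":0,"y":0,"z":0,"spin":0,"grip":0}]'
python3 - <<'E'
from h import *
np.set_printoptions(precision=1,suppress=True)
I,K,W=cam("wrist");cv2.imwrite("pics/w_end.png",I)
for n,lo,hi,box,z in (("blue",(5,180,150),(16,255,255),(160,110,230,170),128),("green",(18,110,100),(28,255,255),(290,95,335,140),128),("white",(0,0,195),(179,60,255),(215,45,270,95),128)):
    for b in blobs(I,lo,hi,60,box)[:2]:
        bb=b[2];e=(bb[0]+(bb[2]-1)/2,bb[1]+(bb[3]-1)/2); print(n,b,onplane(K,W,e,z))
E
```

```text
clock: 49.48
eef_pos: [592.0, 29.3, 272.4]
tcp_rot: [3.142, 0.001, -3.141]
contact_force: [-0.1, 0.1, 0.4]
opening: 1.0
grasp_force: 0.0
blue (428, [193.9, 144.1], [182, 133, 25, 23]) [565.  -44.4 128. ]
green (368, [310.9, 115.9], [301, 106, 21, 21]) [534.1  86.1 128. ]
white (350, [243.5, 64.7], [232, 53, 24, 27]) [483.4  12.8 128. ]
```

All three are within about 5 mm of their start readings and upright, and the arm is clear.

```bash
python3 -c "
from rig import *
print(sign_off())"
```

```text
the job is handed in; nothing more can be done
None
```

I handed the job in at about 49 s: jar centred on the coaster to about 1 mm, bottles back within about 5 mm by the last wrist view; the verdict is not shown, I viewed 16 pictures against the limit of 14, and the first jar grasp closed empty on the lid before the second held.

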